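Load a shaft into the run-out fixture

ROBOT

A 6-joint arm with a two-finger parallel gripper is mounted at the origin on a cart in front of the work surface, level with it; the furniture and walls round the work are solid. World frame = base frame: x ahead of the robot, y to its left, z up, the work surface at z = 0. Lengths are in m, angles in rad, forces in N, time in s.
With the tool pointing down it reaches from about 0.375 to 0.975 m from the base axis. Payload 3.8 kg.
Tool frame: the origin (TCP) lies on the centre line of the jaws, within the pads' length; the fingertips stand 8 mm ahead of it and the grasp point (between the pads) lies 11 mm behind it; z points along the fingers, y is the direction in which the jaws open and shut (so a half turn about z gives the same grasp; the last joint's range is limited). The gripper opens to 85 mm and grips with 20 to 120 N. Pads are 22 mm wide; open, the fingers measure 114 mm over their backs; the gripper's body (76 mm by 85 mm) begins 54 mm behind the grasp point. The pads swing forward as they close: fully open they stand 13 mm farther back than shut.
Start: joints at [-1.297, 0.264, 1.604, -0, 1.274, -0.037], TCP at [0.206, -0.643, 0.239] pointing down, gripper open.
Joint ranges: [-2.63, 2.63], [-0.94, 2.18], [0.31, 2.57], [-1.31, 4.45], [0, 2.66], [-2.55, 2.55]. Speed limits (rad/s): [2.57, 2.57, 3.14, 3.14, 3.14, 3.14].

INTERFACE

Orientations are given as a rotation vector (axis times angle).
In Python, from workcell import * gives the robot as it stands.
- The arm moves only by the tool play_rows, never from a script. Its arguments are lists of equal length, an entry for each row: "slide": the shift along the tool's x, y, z in cm, a list of three; "delta_rot": the turn, a rotation vector about the tool's x, y, z in rad, a list of three. In form: {"slide": [[x, y, z], ...], "delta_rot": [[wx, wy, wz], ...]}. A call has 1 to 12 rows; each row is the pose to reach, as a shift and turn from the pose measured when the call began, along the tool's axes at that moment; what a row does not reach only later rows make up. A row lasts 1/12 s, in which the tool goes at most 41.7 mm and 7.16 degrees, less where a joint would pass 70% of its speed; a pose out of reach is approached as far as the arm can. A call with a gripper value outside its range is refused whole. "hand" is the opening, from 0 (shut) to 1 (fully open), set as the call begins (left out, the last holds). The fingers move at their own pace and stop on an object; "force" is the grip in N (left out, the last holds). Time passes only in rows, so rows that repeat a pose let the fingers close. It gives the time, the measured TCP pose, the force and the opening at its end, in the units of the state.
- read_state(): the state, without advancing time (a new reading comes with each control period).
- read_camera(name): name is "scene" or "top"; returns a dict with "image" (420x560x3 uint8, red, green, blue), "depth" (420x560 float32, m along the optical axis (not along the pixel's ray), 0 where there is no reading), "fovy" (degrees; the focal length in pixels is half the picture's height over the tangent of half this angle, whatever the lens; pixels are square), "cx", "cy" (the principal point, pixels), "world_from_camera" (4x4, takes a point from camera to world coordinates). Camera axes: x right, y up, looking along -z (the intrinsics and any distortion apply to the point x, -y, -z); pixel columns grow to the right and rows downward; lengths in m; the calibration is good to about 2 mm. A picture is of the moment at which its call begins.
- finish_job(): hands the job in, once; it reports no verdict.
Trained networks look in a picture, given as the dict that the camera call returned (one of the last four; its "shot" number tells which), for a name from the list of things; names that differ only in an ending like _2 or _b are one class to them, and where a whole thing is asked for, a point or a joint stands for the part that bears it (a point fixed in the world has none). Each returns a list of dicts, best first, with "conf" (0 to 1); they miss things now and then, are a little off and sometimes report something else, mostly with a low value. They report only what shows in the picture. A call takes as long as a camera call.
- spot_in(target, picture): "bbox" ([centre column, centre row, width, height] in pixels, round what is visible of it).
- landmark_of(target, picture): "at" ([column, row] in pixels: a listed point, or the origin of a listed thing).
The state is a dict: "time": time; "q": joint angles; "joint_vel": joint speeds; "joint_torque": joint torques, N m; "tool_pos": TCP position; "tcp_rot": TCP orientation; "wrist_force": force on the tool from outside, world axes, zero at the start; "torque": the same for the moment, N m; "width": opening from 0.0 (shut) to 1.0 (fully open).
Only numpy, scipy, OpenCV 4.12 (cv2) and the standard library are available. Lean on these libraries where they do the work, as an engineer would, in place of code of your own. Each camera call takes 0.05 s, during which the arm holds its last target.

TASK

The dial-indicator arm stands over the empty vee nest of the run-out fixture and is in the way: swing it about a quarter turn aside by the black knob on its tail, then take the shaft from the wooden rest and spring it into the nest, lying down in both vees with one end against the end stop and the other pressing the spring plunger in. Let go of the shaft and swing the arm fully back to its stop, so that the indicator's contact point rides on the shaft. Do not knock the dial indicator, and leave the bottle, micrometer, vee block, ring gauge and caliper where they are.

Things in the scene. Friction and masses are not known exactly. Their poses are not given: they have to be found in the camera images.
- nest (a point): Point of the run-out fixture where the middle of the seated shaft's axis belongs, 62 mm over the desk. y: along the shaft axis, from end stop to plunger; z up; x across. Grey base plate 90 x 290 mm, 18 mm high, fixed. Vees at y = +48 and -48 mm: 14 mm thick, 90 degrees, open upward, no higher than the axis; 82 mm free between them down to the base.
- stop_face (a point): Centre of the end stop's face, on the shaft axis at y = -75 mm in the nest's frame (same axes). Its steel block is 40 mm wide, reaches back to y = -94 mm and stands 6 mm above the axis. From here to the free plunger nose is 145 mm, 5 mm less than the shaft: it enters only tilted, plunger end low against the nose, stop end raised over this block (about 12 degrees).
- plunger_nose (a point): Round tip (14 mm across) of the spring plunger, on the shaft axis, at y = +70 mm in the nest's frame while free; moves with the plunger. Its housing starts at y = +86 mm, 40 mm wide, top 15 mm above the axis. With the shaft pushed 7 to 12 mm against it the other end clears the stop and can be levelled down; once let go, the spring slides the shaft home on the stop.
- plunger (a joint): Travel of the spring plunger along the nest's +y, 0 = free to 0.014 m = fully in; a seated shaft holds it 5 mm in. The spring pushes back with about 6 N at 0, 8 N at 5 mm and 11 N at 14 mm.
- indicator_arm (a joint): Angle of the arm about the upright post, rad: 0 = on its stop, over the nest along the shaft axis; grows clockwise seen from above, to 1.7; at 1.57 it points to the nest's +x. Stays where left (friction 0.06 N m). Aluminium bar 100 mm over the desk; 120 mm from the post it carries the dial indicator (56 mm dial, top 180 mm over the desk); its tail with the knob runs 80 mm the other way.
- post (a point): Top centre of the indicator arm's hub on the post axis, 121 mm over the desk; at x = 0, y = -130 mm in the nest's frame. The hub is 32 mm across.
- tail_knob (a point): Middle of the upright black knob on the arm's tail: 16 mm across, 34 mm high (110 to 144 mm over the desk), 80 mm from the post axis, opposite to the dial indicator. In the nest's frame at arm angle 0: x = 0, y = -210 mm; at 1.57: x = -80, y = -130 mm. Free all round to pinch or push.
- spindle (a joint): Lift of the indicator's contact point (10 mm ball under the stem), m: 0 = hanging free; a seated shaft under the arm at angle 0 lifts it 2.5 mm. Light spring, under 1 N; it rides up onto the shaft from the side by itself.
- dial: The dial indicator on the arm, delicate, dial upright and stem down, 94 mm high. Origin at half its height, at the back of its case.
- shaft_mid (a point): Middle of the loose ground steel shaft, on its axis: 150 mm long, ends 22 mm across, middle part (64 mm long) 28 mm across, the same both ways round, 0.36 to 0.56 kg. y axis along the shaft. At the start it lies level in the wooden rest, axis 56 mm over the desk.
- rest: Wooden shaft rest, fixed: board 80 x 140 x 12 mm with two vees 96 mm apart, 80 mm free between them. Origin under its centre on the desk; y along the shaft; z up.
- sample_bottle: Bystander: small plastic bottle, 52 mm across, 105 mm tall, standing. Origin under its centre.
- micrometer: Bystander: outside micrometer lying flat, 134 x 59 x 17 mm. Origin under its centre.
- vee_block: Bystander: steel vee block, 62 x 38 x 42 mm. Origin under its centre.
- ring_gauge: Bystander: thick steel ring, 47 mm across, 18 mm high. Origin under its centre.
- caliper: Bystander: digital caliper lying flat, 235 x 74 x 14 mm. Origin under its centre.

How it is judged:
By the outcome, as a careful person would: the job done as asked, in the order asked, and still so for the second after the job is handed in, with the robot touching nothing.
It also fails if it takes over 70 s, if anything falls off the work surface, if the arm or the gripper's body presses on something with over 40 N, if the wrist force passes 120 N, or if a joint passes its speed limit or range.

## Working session

There is one attempt and no reset: what is moved stays moved. The work goes in short steps, Python scripts to look and compute and a tool call to move; the robot and the scene stay as the last step left them, time stands still between calls to the robot, and variables do not carry over. Pictures are saved under pics/ and viewed, and the job is handed in when it is done.

Besides the shell and the picture viewer there is one more tool, called after "Request:" as name(argument=value, ...), one argument or row to a line, values as JSON. play_rows: Moves the arm, as the interface text tells. Its arguments: {"type":"object","properties":{"slide":{"type":"array"},"delta_rot":{"type":"array"},"hand":{"type":"number"},"force":{"type":"number"}},"required":["slide","delta_rot"]}

```bash
mkdir -p pics; ls; cat > h.py <<'E'
from workcell import *
import numpy as np, cv2
from scipy.spatial.transform import Rotation as R
def shot(cam,name):
    p=read_camera(cam); cv2.imwrite(f'pics/{name}.png',p['image'][:,:,::-1]); return p
def px(p,c,r,z=None,d=None):
    H=p['image'].shape[0]; f=H/2/np.tan(np.radians(p['fovy'])/2)
    v=np.array([(c-p['cx'])/f,-(r-p['cy'])/f,-1.]); T=np.array(p['world_from_camera'])
    w=T[:3,:3]@v;o=T[:3,3]
    if z is not None: return o+w*(z-o[2])/w[2]
    if d is None: d=p['depth'][int(round(r)),int(round(c))]
    return o+w*d
def proj(p,X):
    H=p['image'].shape[0]; f=H/2/np.tan(np.radians(p['fovy'])/2)
    T=np.array(p['world_from_camera']); v=T[:3,:3].T@(np.array(X)-T[:3,3]); return np.array([p['cx']+f*v[0]/-v[2],p['cy']-f*v[1]/-v[2]])
E
python3 - <<'E'
from h import *
np.set_printoptions(precision=4,suppress=True)
s=read_state();print(s)
for c in ['top','scene']:
    p=shot(c,c+'0')
    print(c,p['fovy'],p['cx'],p['cy'],[k for k in p if k not in('image','depth')]);print(p['world_from_camera'])
    for t in ['nest','stop_face','plunger_nose','post','tail_knob','dial','shaft_mid','rest','sample_bottle','micrometer','vee_block','ring_gauge','caliper']:
        print(t,[(np.array(a['at']).round(1),round(a['conf'],2)) for a in landmark_of(t,p)[:2]], [(np.array(a['bbox']).round(0),round(a['conf'],2)) for a in spot_in(t,p)[:1]] )
E
```

```text
pics
{'time': 0.0, 'q': array([-1.2969,  0.2648,  1.6054, -0.    ,  1.2737, -0.0369]), 'joint_vel': array([-0.0023,  0.0008,  0.0006,  0.0023,  0.0005,  0.0016]), 'joint_torque': array([  0.0012, -51.5102, -36.7316,  -0.0001,   0.0128,  -0.    ]), 'tool_pos': array([ 0.2062, -0.642 ,  0.2379]), 'tcp_rot': array([-3.1015, -0.4859,  0.0004]), 'wrist_force': array([ 0.0779,  0.1321, -0.7155]), 'torque': array([ 0.0506, -0.0399, -0.0093]), 'width': 0.9984153832296413}
top 56.25970847525076 277.48609207335284 214.97636586844942 ['fovy', 'cx', 'cy', 'world_from_camera', 'shot']
[[ 0.0145  0.9955 -0.0936  0.4635]
 [-0.9994  0.0117 -0.031  -0.083 ]
 [-0.0298  0.094   0.9951  1.0728]
 [ 0.      0.      0.      1.    ]]
nest [(array([277.8, 206.8]), 0.82), (array([385.4, 282.1]), 0.41)] [(array([300., 208., 140.,  42.]), 0.88)]
stop_face [(array([306.6, 210.3]), 0.81)] [(array([301., 211., 138.,  44.]), 0.73)]
plunger_nose [(array([251.1, 202.8]), 0.35)] [(array([321., 207.,  94.,  23.]), 0.57)]
post [(array([331.8, 213.9]), 0.7)] [(array([301., 210., 139.,  42.]), 0.58)]
tail_knob [(array([36
[... 1238 characters left out ...]
([305.8, 199.6]), 0.57)] [(array([272., 227.,  88.,  72.]), 0.72)]
tail_knob [(array([325.3, 195.3]), 0.95), (array([307.2, 200.2]), 0.62)] [(array([287., 207.,  54.,  29.]), 0.65)]
dial [(array([267.3, 205.3]), 0.49)] [(array([269., 203.,  17.,  23.]), 0.66)]
shaft_mid [(array([172.9, 273.5]), 0.84)] [(array([171., 274.,  18.,  36.]), 0.57)]
rest [(array([177.9, 287.7]), 0.65)] [(array([172., 284.,  43.,  47.]), 0.94)]
sample_bottle [(array([164.8, 252.4]), 0.97)] [(array([165., 239.,  21.,  32.]), 0.77)]
micrometer [] []
vee_block [(array([189.5, 248.4]), 0.76)] [(array([194., 244.,  28.,  24.]), 0.9)]
ring_gauge [(array([377.3, 223.6]), 0.61)] []
caliper [(array([267.6, 225.6]), 0.31)] []
```

```bash
python3 - <<'E'
import cv2
for n,(x0,y0,x1,y1) in {'top0':(120,130,460,330),'scene0':(120,160,420,340)}.items():
    a=cv2.imread(f'pics/{n}.png')[y0:y1,x0:x1]; s=800/(x1-x0); a=cv2.resize(a,None,fx=s,fy=s,interpolation=cv2.INTER_CUBIC)[:600]; cv2.imwrite(f'pics/{n}z.png',a)
E
```

```text
(no output)
```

View pics/top0z.png

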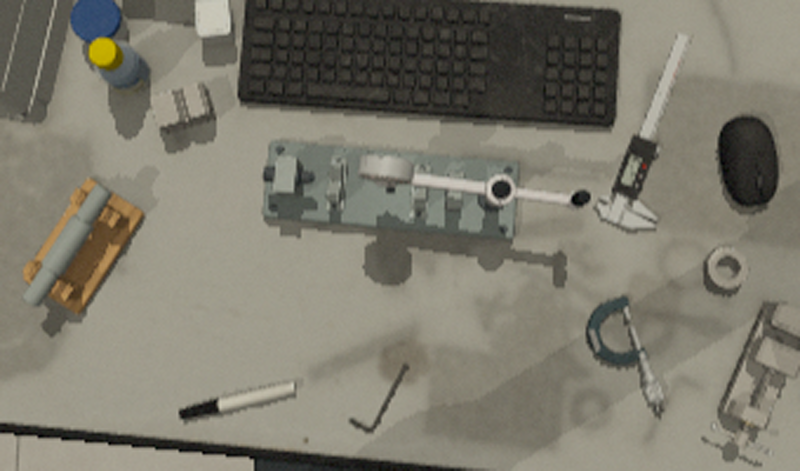

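View pics/scene0z.png

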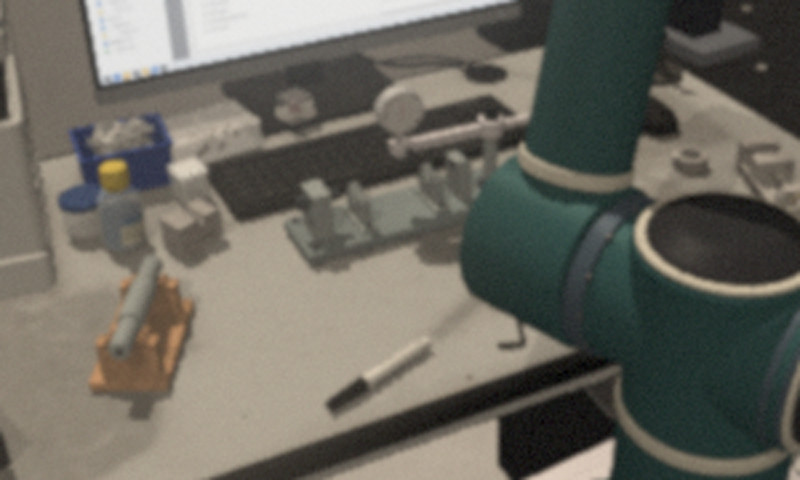

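View pics/top0.png

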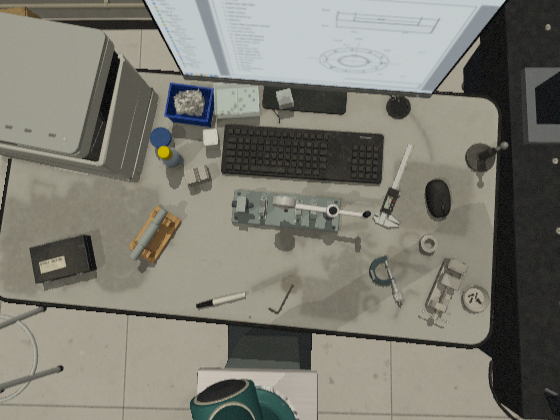

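View pics/scene0.png

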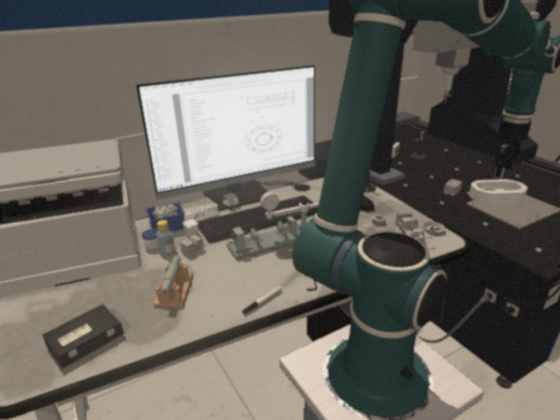

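```bash
python3 - <<'E'
from h import *
np.set_printoptions(precision=4,suppress=True)
Z=dict(nest=.062,stop_face=.062,plunger_nose=.062,post=.121,tail_knob=.127,shaft_mid=.056,rest=0,sample_bottle=0,micrometer=0,vee_block=0,ring_gauge=0,caliper=0)
for c in ['top','scene']:
    p=read_camera(c)
    for t in Z:
        for a in landmark_of(t,p)[:1]: print(c,t,a['conf'],px(p,*a['at'],z=Z[t])[:2])
p=read_camera('top'); D=p['depth']; H,W=D.shape
C,Rr=np.meshgrid(np.arange(W),np.arange(H))
f=H/2/np.tan(np.radians(p['fovy'])/2);T=np.array(p['world_from_camera'])
P=np.stack([(C-p['cx'])/f*D,-(Rr-p['cy'])/f*D,-D],-1)@T[:3,:3].T+T[:3,3]
np.save('P.npy',P)
# desk flatness
for (r,c) in [(250,80),(280,250),(250,350),(190,450),(120,200),(240,210)]: print(r,c,P[r,c])
def fit(name,sel):
    Q=P[sel];m=Q.mean(0);u,s,v=np.linalg.svd((Q-m)[:,:2],full_matrices=False);d=v[0]
    t=(Q-m)[:,:2]@d; n=(Q-m)[:,:2]@v[1]
    print(name,len(Q),'mean',m,'dir',d,'ang',np.degrees(np.arctan2(d[1],d[0])),'t',t.min(),t.max(),'mid',m[:2]+d*(t.min()+t.max())/2+v[1]*(n.min()+n.max())/2,'w',n.min(),n.max())
box=lambda c0,c1,r0,r1:(C>=c0)&(C<=c1)&(Rr>=r0)&(Rr<=r1)
fit('shaft',box(120,185,200,270)&(P[...,2]>.055)&(P[...,2]<.09))
fit('arm',box(225,380,185,235)&(P[...,2]>.09))
fit('base',box(225,350,180,240)&(P[...,2]>.010)&(P[...,2]<.03))
fit('knob',box(350,380,185,235)&(P[...,2]>.12))
for r in range(204,222): print(r,' '.join('%4d'%(1000*z) for z in P[r,228:378:4,2]))
E
```

```text
top nest 0.74 [ 0.5813 -0.0514]
top stop_face 0.57 [ 0.5645 -0.1227]
top plunger_nose 0.49 [0.5879 0.0142]
top post 0.6 [ 0.5622 -0.1805]
top tail_knob 0.7 [ 0.5651 -0.1266]
top shaft_mid 0.96 [0.5008 0.2741]
top rest 0.6 [0.5113 0.2816]
top sample_bottle 0.92 [0.7149 0.2398]
top vee_block 0.82 [0.6678 0.1671]
top ring_gauge 0.69 [ 0.4951 -0.4576]
top caliper 0.85 [ 0.6507 -0.378 ]
scene nest 0.59 [ 0.5912 -0.0657]
scene stop_face 0.74 [ 0.5578 -0.1243]
scene post 0.75 [ 0.5776 -0.2683]
scene tail_knob 0.73 [ 0.5499 -0.2629]
scene shaft_mid 0.93 [0.4969 0.2846]
scene rest 0.82 [0.5207 0.2847]
scene sample_bottle 0.75 [0.7162 0.2443]
scene micrometer 0.68 [0.5121 0.2867]
scene vee_block 0.57 [0.6763 0.1702]
scene ring_gauge 0.74 [0.7041 0.2485]
250 80 [0.4608 0.4748 0.0373]
280 250 [0.3868 0.022  0.003 ]
250 350 [ 0.4714 -0.2472  0.0005]
190 450 [ 0.6385 -0.5195 -0.0017]
120 200 [0.8081 0.1573 0.0676]
240 210 [0.4931 0.1339 0.0031]
shaft 578 mean [0.5061 0.2832 0.0653] dir [-0.8541  0.5202] ang 148.65547501043844 t -0.07460212189678136 0.07424877329784307 mid [0.507  0.2843] w -0.0205
[... 3398 characters left out ...]
 18   17   17   38   44   16   19   55   16   19   20   23   26   22   -1   -1    0    0    1   -2  101   -2    0    9
219    3   17   21   18   16   21   18   18   19   19   17   17   15   17   22   15   15   28   26   20   16   28   18   19   17   25   19   20    1    2    3    2    0    0    0    0    2    6
220    3   16   17   20   19   19   21   19   20   15   15   15   18   16   18   18   17   23   25   19   18   21   18   17   20   16   18   21    0    1    1   -2    1    2    0   -1    0   10
221    3   16   15   15   16   18   16   18   20   20   19   21   17   19   20   19   18   26   24   21   15   17   17   16   18   18   17   19    0    3   -1    2   -2   -5   -1    2    2    6
```

```bash
python3 - <<'E'
from h import *
np.set_printoptions(precision=4,suppress=True)
p=read_camera('top');D=p['depth'];Ds=[D]+[read_camera('top')['depth'] for _ in range(2)]
D=np.median(Ds,0);H,W=D.shape
C,Rr=np.meshgrid(np.arange(W),np.arange(H))
f=H/2/np.tan(np.radians(p['fovy'])/2);T=np.array(p['world_from_camera'])
P=np.stack([(C-p['cx'])/f*D,-(Rr-p['cy'])/f*D,-D],-1)@T[:3,:3].T+T[:3,3]
np.save('P.npy',P)
box=lambda c0,c1,r0,r1:(C>=c0)&(C<=c1)&(Rr>=r0)&(Rr<=r1)
def comp(mask):
    n,l,st,_=cv2.connectedComponentsWithStats(mask.astype(np.uint8)); i=1+np.argmax(st[1:,4]); return l==i
def rect(name,sel):
    Q=P[sel]; r=cv2.minAreaRect((Q[:,:2]*1000).astype(np.float32)); print(name,len(Q),'med z',np.median(Q[:,2]),'minrect',r,'mean',Q.mean(0))
rect('base',comp(box(225,350,180,240)&(P[...,2]>.010)&(P[...,2]<.3)))
rect('baseonly',comp(box(225,350,180,240)&(P[...,2]>.010)&(P[...,2]<.03)))
rect('bar',comp(box(290,380,190,230)&(P[...,2]>.09)&(P[...,2]<.3)))
rect('hub',comp(box(320,343,190,230)&(P[...,2]>.11)&(P[...,2]<.14)))
rect('knob',comp(box(355,380,190,230)&(P[...,2]>.125)&(P[...,2]<.2)))
rect('shaft',comp(box(120,185,200,270)&(P[...,2]>.055)&(P[...,2]<.09)))
rect('rest',comp(box(120,185,195,275)&(P[...,2]>.006)&(P[...,2]<.09)))
rect('dial',comp(box(265,300,190,215)&(P[...,2]>.12)&(P[...,2]<.3)))
# shaft axis: per-slice ridge. project to axis, take circle-ish symmetric in x
E
```

```text
base 3601 med z 0.019620296982178598 minrect ((576.9124145507812, -79.66889953613281), (305.411865234375, 90.1950912475586), 85.497802734375) mean [ 0.5736 -0.0741  0.0454]
baseonly 2465 med z 0.018697321851891324 minrect ((577.5254516601562, -71.88397216796875), (289.7938537597656, 90.1950912475586), 85.497802734375) mean [ 0.5723 -0.0725  0.0189]
bar 524 med z 0.10864414153702939 minrect ((568.5079956054688, -177.5210723876953), (191.34828186035156, 29.788320541381836), 85.4704818725586) mean [ 0.5687 -0.1764  0.1184]
hub 130 med z 0.11468915822666026 minrect ((567.63330078125, -186.41578674316406), (29.558372497558594, 29.246061325073242), 1.9729217290878296) mean [ 0.5678 -0.1866  0.1166]
knob 42 med z 0.1436719246897793 minrect ((558.0857543945312, -265.79730224609375), (13.305720329284668, 13.497509002685547), 45.35441970825195) mean [ 0.5576 -0.2649  0.1418]
shaft 571 med z 0.06618079660678933 minrect ((506.05255126953125, 283.32720947265625), (36.32421112060547, 149.8299560546875), 59.4354248046875) mean [0.5071 0.2827 0.0655]
rest 1582 med z 0.02752241334274097 minrect ((507.11029052734375, 285.054443359375), (80.20879364013672, 149.87081909179688), 58.749122619628906) mean [0.5051 0.2772 0.0366]
dial 255 med z 0.1721861855971153 minrect ((582.4429931640625, -68.46990203857422), (55.330081939697266, 21.433940887451172), 82.12110137939453) mean [ 0.5807 -0.0686  0.1684]
```

```bash
python3 - <<'E'
from h import *
from scipy.optimize import least_squares
np.set_printoptions(precision=4,suppress=True)
P=np.load('P.npy')
th=np.radians(-4.5);xn=np.array([np.cos(th),np.sin(th)]);yn=np.array([-np.sin(th),np.cos(th)]);o=np.array([.578,-.057])
Q=P.reshape(-1,3);L=np.c_[(Q[:,:2]-o)@xn,(Q[:,:2]-o)@yn,Q[:,2]]
def rep(n,y0,y1,z0,z1):
    s=L[(abs(L[:,0])<.06)&(L[:,1]>y0)&(L[:,1]<y1)&(L[:,2]>z0)&(L[:,2]<z1)]
    print(n,len(s),'x',np.percentile(s[:,0],[1,99]),'mid',np.percentile(s[:,0],[1,99]).mean(),'y',np.percentile(s[:,1],[1,99]),'z',np.median(s[:,2]));return s
rep('housing',.07,.14,.070,.085);rep('vee+',.035,.062,.035,.067);rep('vee-',-.062,-.035,.035,.067);rep('stop',-.1,-.065,.062,.075)
for y0,y1 in[(.040,.056),(-.056,-.040)]:
    s=L[(L[:,1]>y0)&(L[:,1]<y1)&(abs(L[:,0])<.03)]
    for x in np.arange(-.028,.028,.004):
        k=s[(s[:,0]>=x)&(s[:,0]<x+.004)]; print('%.3f'%(x+.002),len(k),k[:,2].round(3)[:14])
# base edges
s=L[(L[:,2]>.012)&(L[:,2]<.026)&(abs(L[:,0])<.06)&(abs(L[:,1])<.18)]
for y in np.arange(-.15,.13,.04):
    k=s[(s[:,1]>y)&(s[:,1]<y+.04)]; print('%.2f'%y,k[:,0].min(),k[:,0].max())
# shaft fit
S=Q[(np.hypot(Q[:,0]-.507,Q[:,1]-.284)<.09)&(Q[:,2]>.052)&(Q[:,2]<.085)]
def res(v):
    d=np.array([np.cos(v[2]),np.sin(v[2])]);n=np.array([-d[1],d[0]]);r=S[:,:2]-v[:2];t=r@d;u=r@n
    Rr=np.where(abs(t)<.032,.014,.011); rad=np.hypot(u,S[:,2]-v[3]); return rad-Rr
r=least_squares(res,[.507,.284,np.radians(149.4),.056],loss='soft_l1',f_scale=.002);v=r.x
d=np.array([np.cos(v[2]),np.sin(v[2])]);t=(S[:,:2]-v[:2])@d
print('shaft',v,np.degrees(v[2]),len(S),'t',t.min(),t.max(),'rms',np.std(res(v)))
k=res(v);
thick=(abs((S[:,2]-v[3]))>.0125);print('thick part t',np.percentile(t[thick],[2,98]),'mid ends',v[:2]+d*(t.min()+t.max())/2)
E
```

```text
housing 172 x [-0.0191  0.0194] mid 0.00017267978811375678 y [0.0859 0.1234] z 0.07718271021784834
vee+ 103 x [-0.0212  0.0217] mid 0.00022374162502827866 y [0.0402 0.0538] z 0.05557067207959698
vee- 65 x [-0.0214  0.0222] mid 0.000410121412496859 y [-0.055 -0.042] z 0.057310269371501965
stop 69 x [-0.0193  0.0193] mid -2.6294598000648622e-06 y [-0.0945 -0.0758] z 0.06832762650278457
-0.026 8 [0.027 0.026 0.026 0.026 0.025 0.026 0.022 0.024]
-0.022 17 [0.054 0.055 0.059 0.058 0.057 0.022 0.031 0.032 0.036 0.043 0.037 0.024
 0.025 0.028]
-0.018 9 [0.06  0.062 0.061 0.06  0.059 0.06  0.06  0.045 0.046]
-0.014 10 [0.062 0.062 0.062 0.061 0.061 0.056 0.061 0.061 0.064 0.053]
-0.010 7 [0.055 0.059 0.059 0.061 0.058 0.058 0.056]
-0.006 10 [0.052 0.052 0.053 0.053 0.055 0.056 0.055 0.055 0.054 0.022]
-0.002 8 [0.052 0.049 0.048 0.048 0.048 0.051 0.029 0.024]
0.002 9 [0.049 0.048 0.046 0.047 0.048 0.049 0.049 0.038 0.032]
0.006 11 [0.055 0.053 0.051 0.052 0.051 0.055 0.045 0.048 0.049 0.05  0.041]
0.010 10 [0.057 0.055 0.058 0.057 0.056 0.054 0.055 0.056 0.052 0.047]
0.014 11 [0.061 0.062 0.
[... 919 characters left out ...]
107]
0.014 0 []
0.018 8 [0.06  0.059 0.057 0.063 0.061 0.061 0.064 0.06 ]
0.022 5 [0.058 0.057 0.059 0.052 0.025]
0.026 2 [0.024 0.027]
-0.15 -0.044282991948334814 0.04572805702260669
-0.11 -0.04431608487323808 0.045446135924831065
-0.07 -0.044403709427242706 0.04579024045980005
-0.03 -0.04435453636413365 0.045184970596802015
0.01 -0.04410410887120646 0.045615753388524166
0.05 -0.04422621603091984 0.045727832192545594
0.09 -0.04414569950935109 0.045651658758469014
0.13 -0.015909970574840046 -0.015909970574840046
shaft [0.5065 0.2861 2.5964 0.0562] 148.76210025773773 640 t -0.07598721168224898 0.0738829908821043 rms 0.0022321267539326334
thick part t [-0.0392  0.0678] mid ends [0.5074 0.2856]
```

```bash
cat >> h.py <<'E'
np.set_printoptions(precision=4,suppress=True)
O=np.array([.5783,-.057,.062]); TH=np.radians(-4.5)
XN=np.array([np.cos(TH),np.sin(TH),0]);YN=np.array([-np.sin(TH),np.cos(TH),0]);ZN=np.array([0,0,1.])
def nest(x,y,z): return O+(XN*x+YN*y+ZN*z)/1000   # mm
def toolR(ydir,tilt_z=None):
    """tool with y axis = ydir, z down-ish"""
    z=np.array([0,0,-1.]) if tilt_z is None else tilt_z
    y=ydir/np.linalg.norm(ydir); return np.c_[np.cross(y,z),y,z]
def rel(grasp,Rt,rows=1,g=.011):
    """target grasp point; returns TCP slide cm, rotvec"""
    s=read_state();R0=R.from_rotvec(s['tcp_rot']).as_matrix();p0=s['tool_pos']
    tcp=grasp+Rt[:,2]*g
    return R0.T@(tcp-p0)*100, R.from_matrix(R0.T@Rt).as_rotvec()
E
python3 - <<'E'
from h import *
s=read_state();R0=R.from_rotvec(s['tcp_rot']).as_matrix();print(R0)
k=nest(-4,-210,0);k[2]=.132;print(k)
a=.05
for sg in(1,-1):
    Rt=toolR(sg*XN); print(rel(k+[0,0,.08],Rt))
E
```

```text
[[ 0.9521  0.3058 -0.    ]
 [ 0.3058 -0.9521  0.    ]
 [-0.     -0.     -1.    ]]
[ 0.5578 -0.266   0.132 ]
(array([ 44.9757, -25.1126,   3.8275]), array([-0.    , -0.    , -1.1815]))
(array([ 44.9757, -25.1126,   3.8275]), array([-0.    ,  0.    ,  1.9601]))
```

Request:
play_rows(
  slide=[
    [3,-1.7,0],
    [7,-4,0],
    [11,-6.1,0],
    [15,-8.4,0],
    [19,-10.6,0],
    [23,-12.8,0],
    [27,-15,0],
    [31,-17.3,0],
    [35,-19.5,0],
    [39,-21.8,0],
    [42,-23.5,0],
    [45,-25.1,0],
  ],
  delta_rot=[
    [0,0,-0.1],
    [0,0,-0.2],
    [0,0,-0.3],
    [0,0,-0.4],
    [0,0,-0.5],
    [0,0,-0.6],
    [0,0,-0.7],
    [0,0,-0.8],
    [0,0,-0.9],
    [0,0,-1.0],
    [0,0,-1.1],
    [0,0,-1.18],
  ],
  hand=0.55,
)

```text
time: 5.2
tool_pos: [0.5438, -0.2806, 0.2396]
tcp_rot: [2.303, 2.136, 0.0]
wrist_force: [0.3, -0.4, 0.6]
width: 0.551
```

```bash
python3 - <<'E'
from h import *
s=read_state();print(s['time'],s['q'],s['wrist_force'],s['width'],s['tool_pos'])
p=shot('scene','s1');print(rel(np.r_[nest(-4,-210,0)[:2],.132],toolR(XN)))
for t in ['tail_knob','post']:print(t,landmark_of(t,p)[:2], proj(p,np.r_[nest(-4,-210,0)[:2],.127]),proj(p,np.r_[nest(0,-130,0)[:2],.121]))
cv2.imwrite('pics/s1z.png',cv2.resize(p['image'][130:310,200:440,::-1],None,fx=3.3,fy=3.3))
E
```

```text
5.2 [-0.5171  0.1452  1.745  -0.      1.2508 -0.4419] [ 0.3266 -0.3776  0.605 ] 0.5510455311871008 [ 0.5438 -0.2806  0.2396]
(array([ 0.8729,  0.7794, 11.8732]), array([ 0.0048, -0.0048,  0.0101]))
tail_knob [] [325.4361 194.4645] [303.6137 200.8334]
post [] [325.4361 194.4645] [303.6137 200.8334]
```

View pics/s1z.png

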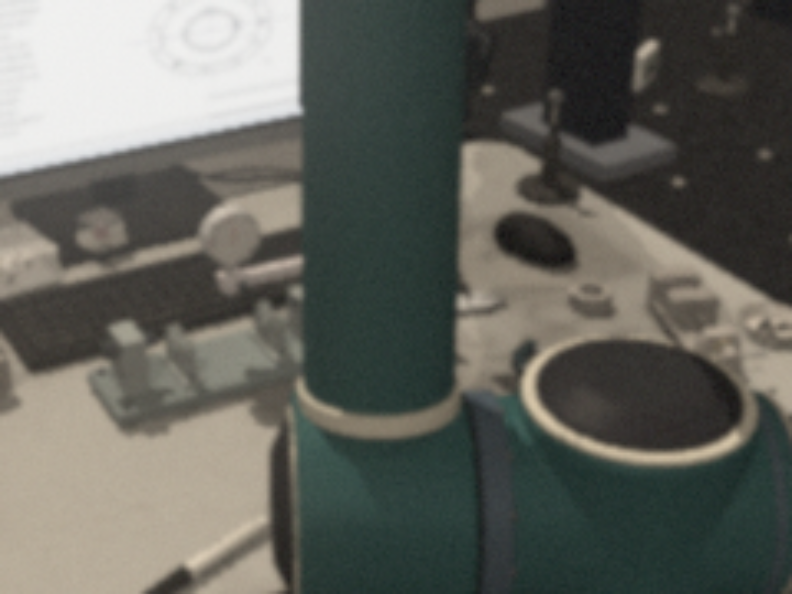

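Request:
play_rows(
  slide=[
    [0.9,0.8,0],
    [0.9,0.8,2],
    [0.9,0.8,4],
    [0.9,0.8,5.5],
    [0.9,0.8,7],
    [0.9,0.8,8.5],
    [0.9,0.8,9.5],
    [0.9,0.8,10.5],
    [0.9,0.8,11.2],
    [0.9,0.8,11.8],
    [0.9,0.8,11.8],
    [0.9,0.8,11.8],
  ],
  delta_rot=[
    [0,0,0.01],
    [0,0,0.01],
    [0,0,0.01],
    [0,0,0.01],
    [0,0,0.01],
    [0,0,0.01],
    [0,0,0.01],
    [0,0,0.01],
    [0,0,0.01],
    [0,0,0.01],
    [0,0,0.01],
    [0,0,0.01],
  ],
)

```text
time: 6.35
tool_pos: [0.5533, -0.2715, 0.1214]
tcp_rot: [2.314, 2.125, 0.001]
wrist_force: [-1.0, -0.3, -0.1]
width: 0.551
```

```bash
python3 - <<'E'
from h import *
s=read_state();print(s['time'],s['q'],s['wrist_force'],s['width'],s['tool_pos'])
p=shot('top','t1')
cv2.imwrite('pics/t1z.png',cv2.resize(p['image'][150:300,220:420,::-1],None,fx=4,fy=4,interpolation=cv2.INTER_CUBIC))
print(proj(p,s['tool_pos']))
E
```

```text
6.35 [-0.4968  0.2515  1.8475  0.0004  1.0423 -0.4117] [-0.9525 -0.2906 -0.0723] 0.5513971779016161 [ 0.5533 -0.2715  0.1214]
[367.7295 215.8716]
```

View pics/t1z.png

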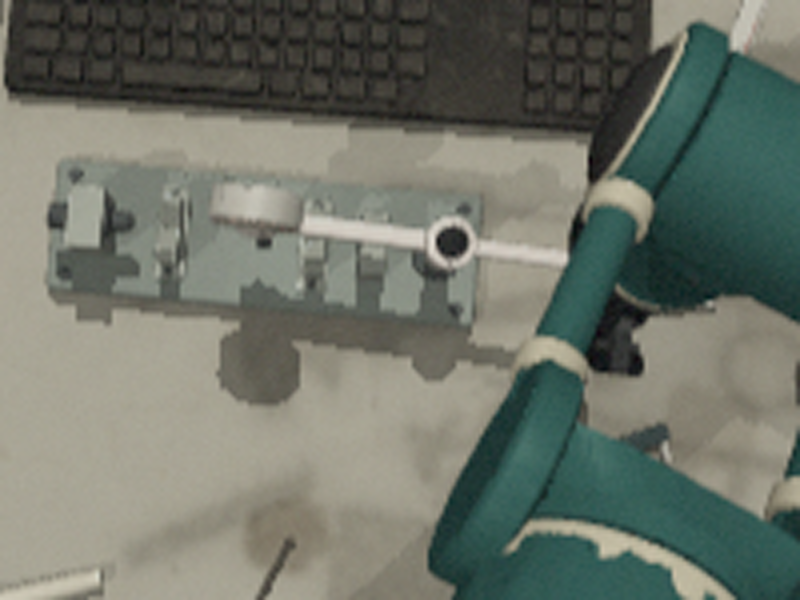

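```bash
python3 - <<'E'
from h import *
s=read_state();print(s['time'],s['tool_pos'],s['joint_vel'])
print(rel(np.r_[nest(-4,-210,0)[:2],.132],toolR(XN)))
read_camera('top')
s=read_state();print(s['time'],s['tool_pos'],s['joint_vel'])
print(rel(np.r_[nest(-4,-210,0)[:2],.132],toolR(XN)))
E
```

```text
6.4 [ 0.5537 -0.2717  0.1219] [ 0.0016 -0.0074 -0.0093  0.0002 -0.0007  0.0003]
(array([0.5962, 0.3683, 0.0905]), array([ 0.0012,  0.0002, -0.0067]))
6.45 [ 0.5538 -0.2717  0.1222] [ 0.0019 -0.0042 -0.0017  0.0002  0.0008 -0.0007]
(array([0.5982, 0.3491, 0.1191]), array([ 0.0017,  0.0004, -0.0065]))
```

Request:
play_rows(
  slide=[
    [0.3,0.2,0.1],
    [0.6,0.35,0.1],
    [0.6,0.35,0.1],
    [0.6,0.35,0.1],
  ],
  delta_rot=[
    [0,0,0],
    [0,0,0],
    [0,0,0],
    [0,0,0],
  ],
)

```text
time: 6.78
tool_pos: [0.5583, -0.2657, 0.1216]
tcp_rot: [2.312, 2.124, 0.002]
wrist_force: [-0.2, -0.6, -0.5]
width: 0.551
```

Request:
play_rows(
  slide=[
    [0,0,0],
    [0,0,0],
    [0,0,0],
    [0,0,0],
    [0,0,0],
    [0,0,0],
    [0,0,0],
    [0,0,0],
  ],
  delta_rot=[
    [0,0,0],
    [0,0,0],
    [0,0,0],
    [0,0,0],
    [0,0,0],
    [0,0,0],
    [0,0,0],
    [0,0,0],
  ],
  hand=0,
  force=20,
)

```text
time: 7.45
tool_pos: [0.5584, -0.2657, 0.1217]
tcp_rot: [2.312, 2.124, 0.002]
wrist_force: [0.8, 0.6, 1.2]
width: 0.183
```

```bash
python3 - <<'E'
from h import *
s=read_state();print(s)
post=nest(0,-130,0)
g=s['tool_pos'][:2]-post[:2]; print('knob rel nest',g@XN[:2]*1000,g@YN[:2]*1000,np.hypot(*g))
E
```

```text
{'time': 7.45, 'q': array([-0.4847,  0.2535,  1.8445,  0.0005,  1.0411, -0.4005]), 'joint_vel': array([ 0.0003, -0.001 , -0.0018, -0.0012, -0.0022, -0.0002]), 'joint_torque': array([ -0.5639, -46.5584, -32.5747,  -0.2662,  -0.0255,  -0.013 ]), 'tool_pos': array([ 0.5584, -0.2657,  0.1217]), 'tcp_rot': array([2.3116, 2.1241, 0.002 ]), 'wrist_force': array([0.7563, 0.6324, 1.2424]), 'torque': array([ 0.1704, -0.0154, -0.0092]), 'width': 0.18306409727018857}
knob rel nest -3.472381640438325 -79.64216758038255 0.07971782919246227
```

```bash
cat >> h.py <<'E'
def arc(angs,a_tool0,rk=80.,g=.011,zg=None):
    """rows for knob at arm angle a (rad), tool yaw follows: tool y dir = XN rotated by -(a-a_tool0)"""
    s=read_state(); z=s['tool_pos'][2]+g if zg is None else zg
    for a in angs:
        k=nest(-rk*np.sin(a),-130-rk*np.cos(a),0); k[2]=z
        b=a-a_tool0; y=XN*np.cos(b)-YN*np.sin(b)
        sl,ro=rel(k,toolR(y)); print(round(a,3),sl.round(2),ro.round(3))
E
python3 - <<'E'
from h import *
arc(np.linspace(.045,.80,13)[1:],.045)
E
```

```text
0.108 [ 0.01 -0.51 -0.  ] [0.003 0.    0.057]
0.171 [ 0.07 -1.01 -0.  ] [0.003 0.    0.12 ]
0.234 [ 0.17 -1.51 -0.  ] [0.003 0.    0.183]
0.297 [ 0.3  -1.99 -0.01] [0.003 0.    0.246]
0.36 [ 0.46 -2.47 -0.01] [0.003 0.    0.309]
0.422 [ 0.65 -2.94 -0.01] [0.003 0.    0.372]
0.485 [ 0.87 -3.39 -0.01] [0.003 0.    0.434]
0.548 [ 1.11 -3.83 -0.01] [ 0.003 -0.     0.497]
0.611 [ 1.39 -4.25 -0.01] [ 0.003 -0.     0.56 ]
0.674 [ 1.69 -4.66 -0.01] [ 0.003 -0.     0.623]
0.737 [ 2.01 -5.04 -0.01] [ 0.003 -0.     0.686]
0.8 [ 2.36 -5.41 -0.02] [ 0.003 -0.     0.749]
```

Request:
play_rows(
  slide=[
    [0,-0.5,0],
    [0.07,-1,0],
    [0.17,-1.5,0],
    [0.3,-2,0],
    [0.46,-2.47,0],
    [0.65,-2.94,0],
    [0.87,-3.4,0],
    [1.1,-3.83,0],
    [1.4,-4.25,0],
    [1.7,-4.66,0],
    [2,-5.05,0],
    [2.36,-5.4,0],
  ],
  delta_rot=[
    [0,0,0.06],
    [0,0,0.12],
    [0,0,0.18],
    [0,0,0.25],
    [0,0,0.31],
    [0,0,0.37],
    [0,0,0.43],
    [0,0,0.5],
    [0,0,0.56],
    [0,0,0.62],
    [0,0,0.69],
    [0,0,0.75],
  ],
)

```text
time: 8.45
tool_pos: [0.5073, -0.2374, 0.1217]
tcp_rot: [2.931, 1.124, 0.006]
wrist_force: [3.5, 0.4, -0.9]
width: 0.181
```

```bash
python3 - <<'E'
from h import *
s=read_state();print(s['q'],s['wrist_force'],s['width'])
arc(np.linspace(.80,1.58,13)[1:],.045)
E
```

```text
[-0.483   0.1487  1.9713  0.0018  1.0172  0.3542] [ 3.4919  0.3626 -0.8531] 0.18127678436818187
0.865 [-0.04 -0.55 -0.  ] [ 0.003 -0.003  0.06 ]
0.93 [ 0.03 -1.07 -0.  ] [ 0.003 -0.003  0.125]
0.995 [ 0.13 -1.58 -0.01] [ 0.003 -0.003  0.19 ]
1.06 [ 0.27 -2.08 -0.01] [ 0.003 -0.003  0.255]
1.125 [ 0.44 -2.57 -0.01] [ 0.003 -0.004  0.32 ]
1.19 [ 0.64 -3.05 -0.01] [ 0.003 -0.004  0.385]
1.255 [ 0.87 -3.51 -0.01] [ 0.003 -0.004  0.45 ]
1.32 [ 1.14 -3.96 -0.01] [ 0.003 -0.004  0.515]
1.385 [ 1.43 -4.39 -0.01] [ 0.003 -0.004  0.58 ]
1.45 [ 1.74 -4.8  -0.01] [ 0.002 -0.004  0.645]
1.515 [ 2.09 -5.19 -0.01] [ 0.002 -0.004  0.71 ]
1.58 [ 2.46 -5.56 -0.01] [ 0.002 -0.004  0.775]
```

Request:
play_rows(
  slide=[
    [0,-0.55,0],
    [0.03,-1.07,0],
    [0.13,-1.58,0],
    [0.27,-2.08,0],
    [0.44,-2.57,0],
    [0.64,-3.05,0],
    [0.87,-3.5,0],
    [1.14,-3.96,0],
    [1.43,-4.4,0],
    [1.75,-4.8,0],
    [2.1,-5.2,0],
    [2.46,-5.56,0],
  ],
  delta_rot=[
    [0,0,0.06],
    [0,0,0.12],
    [0,0,0.19],
    [0,0,0.25],
    [0,0,0.32],
    [0,0,0.38],
    [0,0,0.45],
    [0,0,0.51],
    [0,0,0.58],
    [0,0,0.64],
    [0,0,0.71],
    [0,0,0.77],
  ],
)

```text
time: 9.45
tool_pos: [0.4898, -0.18, 0.1217]
tcp_rot: [3.139, -0.064, 0.012]
wrist_force: [4.5, -1.2, -3.6]
width: 0.179
```

Request:
play_rows(
  slide=[
    [0,0,0],
    [0,0,0],
    [0,0,0],
    [0,0,0],
    [0,0,-2],
    [0,0,-5],
    [0,0,-8],
    [0,0,-11],
    [0,0,-13],
    [0,0,-15],
  ],
  delta_rot=[
    [0,0,0],
    [0,0,0],
    [0,0,0],
    [0,0,0],
    [0,0,0],
    [0,0,0],
    [0,0,0],
    [0,0,0],
    [0,0,0],
    [0,0,0],
  ],
  hand=0.55,
)

```text
time: 10.28
tool_pos: [0.4887, -0.1801, 0.2738]
tcp_rot: [3.138, -0.063, 0.015]
wrist_force: [0.9, -1.1, -0.2]
width: 0.549
```

```bash
python3 - <<'E'
from h import *
p=shot('top','t2');
cv2.imwrite('pics/t2z.png',cv2.resize(p['image'][150:300,220:420,::-1],None,fx=4,fy=4,interpolation=cv2.INTER_CUBIC))
s=read_state();print(s['time'],s['q'],s['wrist_force'],s['width'],s['tool_pos'])
c=np.array([.5067,.2857]);print(rel(np.r_[c,.056+.1],toolR(np.array([np.sin(np.radians(148.8)),-np.cos(np.radians(148.8)),0]))))
E
```

```text
10.3333 [-0.4015 -0.0595  1.8869  0.0009  1.2979  1.2096] [ 0.4878 -0.7076  1.6357] 0.5466750939390036 [ 0.4907 -0.1809  0.2782]
(array([ -0.4908, -46.7551,  13.0801]), array([ 0.0221,  0.0013, -2.6374]))
```

View pics/t2z.png

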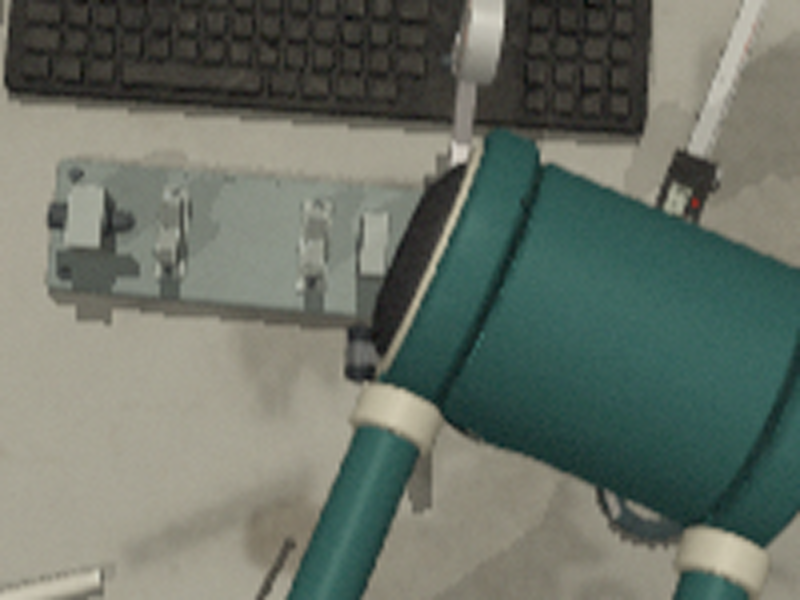

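Request:
play_rows(
  slide=[
    [0,-1.5,0],
    [0,-4,0],
    [0,-7,0],
    [0,-10,0],
    [0,-13,0],
    [0,-16,0],
    [0,-19,0],
    [0,-22,0],
    [0,-25,0],
    [0,-28,0],
    [0,-31,0],
    [0,-34,0],
  ],
  delta_rot=[
    [0,0,-0.1],
    [0,0,-0.22],
    [0,0,-0.34],
    [0,0,-0.46],
    [0,0,-0.58],
    [0,0,-0.7],
    [0,0,-0.82],
    [0,0,-0.94],
    [0,0,-1.06],
    [0,0,-1.18],
    [0,0,-1.3],
    [0,0,-1.42],
  ],
  hand=1,
)

```text
time: 11.33
tool_pos: [0.5041, 0.1599, 0.2761]
tcp_rot: [2.406, 1.998, 0.012]
wrist_force: [-0.8, -0.4, 1.2]
width: 1.001
```

```bash
python3 - <<'E'
from h import *
p=shot('top','t3'); s=read_state();print(s['time'],s['q'],s['wrist_force'],s['width'],s['tool_pos'])
c=np.array([.5067,.2857]);print(rel(np.r_[c,.056+.1],toolR(np.array([np.sin(np.radians(148.8)),-np.cos(np.radians(148.8)),0]))))
E
```

```text
11.3833 [ 0.272  -0.042   1.874  -0.0052  1.2953  0.4506] [0.6579 3.3771 0.5221] 0.9987275505114326 [0.5043 0.1648 0.2761]
(array([11.9259, -2.0887, 13.0976]), array([ 0.0142,  0.0076, -1.2035]))
```

Request:
play_rows(
  slide=[
    [1.5,-0.3,0],
    [4,-0.7,0],
    [6.5,-1.1,0],
    [9,-1.6,1],
    [11,-1.9,2],
    [11.9,-2.1,4],
    [11.9,-2.1,6],
    [11.9,-2.1,8],
    [11.9,-2.1,9],
    [11.9,-2.1,10],
    [11.9,-2.1,10],
    [11.9,-2.1,10],
  ],
  delta_rot=[
    [0,0,-0.11],
    [0,0,-0.22],
    [0,0,-0.33],
    [0,0,-0.44],
    [0,0,-0.55],
    [0,0,-0.66],
    [0,0,-0.77],
    [0,0,-0.88],
    [0,0,-0.99],
    [0.014,0.008,-1.1],
    [0.014,0.008,-1.2],
    [0.014,0.008,-1.2],
  ],
)

```text
time: 12.38
tool_pos: [0.5055, 0.2846, 0.1743]
tcp_rot: [-0.846, -3.023, 0.003]
wrist_force: [0.1, 0.6, 0.0]
width: 0.999
```

```bash
python3 - <<'E'
from h import *
p=shot('scene','s4'); s=read_state();print(s['time'],s['q'],s['wrist_force'],s['width'],s['tool_pos'],R.from_rotvec(s['tcp_rot']).as_matrix())
cv2.imwrite('pics/s4z.png',cv2.resize(p['image'][150:350,80:340,::-1],None,fx=3,fy=3,interpolation=cv2.INTER_CUBIC))
c=np.array([.5067,.2857]);print(rel(np.r_[c,.056],toolR(np.array([np.sin(np.radians(148.8)),-np.cos(np.radians(148.8)),0]))))
P=np.load('P.npy')
pp=read_camera('top');cv2.imwrite('pics/t4.png',pp['image'][:,:,::-1])
E
```

```text
12.4333 [ 0.4698  0.1365  1.8777  0.0004  1.1286 -0.5507] [0.2419 0.1206 0.4328] 0.9980411707641081 [0.5059 0.2849 0.1751] [[-0.8523  0.5231 -0.0013]
 [ 0.5231  0.8523 -0.0003]
 [ 0.001  -0.001  -1.    ]]
(array([-0.0383,  0.1225, 13.0124]), array([-0.0009, -0.001 , -0.0059]))
```

View pics/s4z.png

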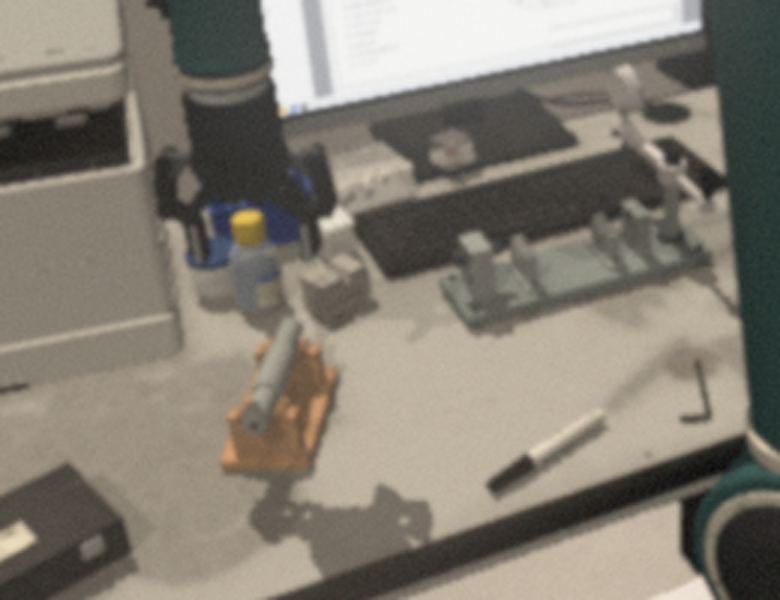

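View pics/t4.png

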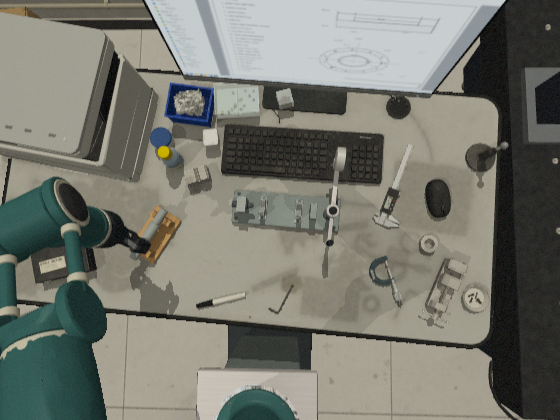

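Request:
play_rows(
  slide=[
    [0,0.12,1],
    [0,0.12,3],
    [0,0.12,5],
    [0,0.12,7],
    [0,0.12,8.5],
    [0,0.12,10],
    [0,0.12,11],
    [0,0.12,12],
    [0,0.12,12.6],
    [0,0.12,13],
    [0,0.12,13],
    [0,0.12,13],
  ],
  delta_rot=[
    [0,0,-0.005],
    [0,0,-0.005],
    [0,0,-0.005],
    [0,0,-0.005],
    [0,0,-0.005],
    [0,0,-0.005],
    [0,0,-0.005],
    [0,0,-0.005],
    [0,0,-0.005],
    [0,0,-0.005],
    [0,0,-0.005],
    [0,0,-0.005],
  ],
)

```text
time: 13.48
tool_pos: [0.5072, 0.2864, 0.0462]
tcp_rot: [0.848, 3.025, 0.001]
wrist_force: [0.5, -0.3, 1.0]
width: 1.001
```

```bash
python3 - <<'E'
from h import *
p=shot('scene','s5'); s=read_state();print(s['time'],s['q'],s['wrist_force'],s['width'],s['tool_pos'])
cv2.imwrite('pics/s5z.png',cv2.resize(p['image'][200:350,80:280,::-1],None,fx=4,fy=4,interpolation=cv2.INTER_CUBIC))
c=np.array([.5067,.2857]);print(rel(np.r_[c,.056],toolR(np.array([np.sin(np.radians(148.8)),-np.cos(np.radians(148.8)),0]))))
E
```

```text
13.5333 [ 0.471   0.2822  1.9691  0.0004  0.889  -0.5537] [-0.2028 -0.0618 -0.3842] 1.0034499770607173 [0.5075 0.2865 0.0465]
(array([ 0.0229, -0.1071,  0.1528]), array([ 0.0013,  0.0004, -0.0018]))
```

View pics/s5z.png

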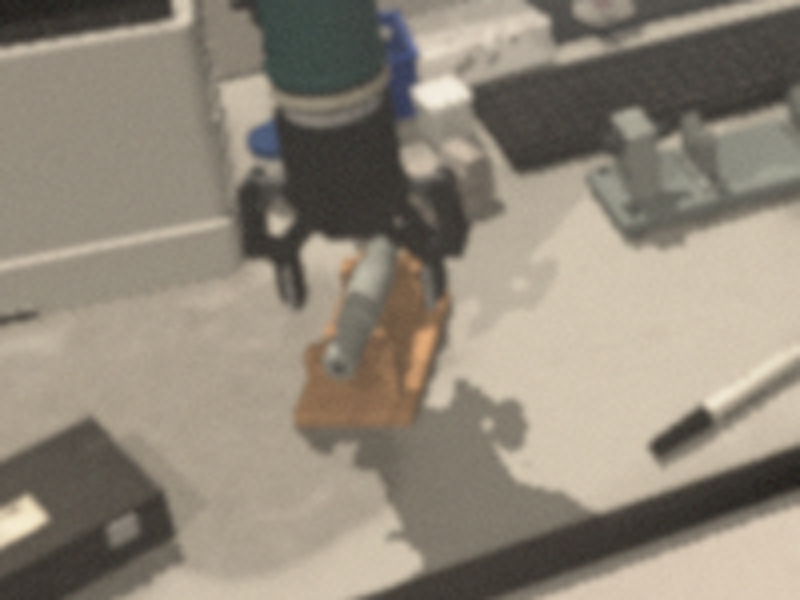

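Request:
play_rows(
  slide=[
    [0,-0.1,0.15],
    [0,-0.1,0.15],
    [0,-0.1,0.15],
    [0,-0.1,0.15],
    [0,-0.1,0.15],
    [0,-0.1,0.15],
    [0,-0.1,0.15],
    [0,-0.1,0.15],
    [0,-0.1,0.15],
    [0,-0.1,0.15],
  ],
  delta_rot=[
    [0,0,0],
    [0,0,0],
    [0,0,0],
    [0,0,0],
    [0,0,0],
    [0,0,0],
    [0,0,0],
    [0,0,0],
    [0,0,0],
    [0,0,0],
  ],
  hand=0,
  force=70,
)

```text
time: 14.37
tool_pos: [0.5076, 0.2863, 0.0456]
tcp_rot: [0.847, 3.023, 0.004]
wrist_force: [0.5, 3.4, 3.6]
width: 0.308
```

```bash
python3 - <<'E'
from h import *
s=read_state();print(s['time'],s['q'],s['wrist_force'],s['torque'],s['width'],s['tool_pos'],R.from_rotvec(s['tcp_rot']).as_matrix())
E
```

```text
14.3667 [ 0.4704  0.2824  1.9708  0.001   0.8853 -0.5545] [0.4826 3.4081 3.6344] [ 0.5562 -0.0918 -0.0171] 0.30813165824334826 [0.5076 0.2863 0.0456] [[-0.8544  0.5197  0.0023]
 [ 0.5197  0.8544  0.002 ]
 [-0.0009  0.0029 -1.    ]]
```

Request:
play_rows(
  slide=[
    [0,0,-0.5],
    [0,0,-1.5],
    [0,0,-3],
    [0,0,-5],
    [0,0,-7],
    [0,0,-9],
    [0,0,-11],
    [0,0,-13],
    [0,0,-14],
    [0,0,-14],
  ],
  delta_rot=[
    [0,0,0],
    [0,0,0],
    [0,0,0],
    [0,0,0],
    [0,0,0],
    [0,0,0],
    [0,0,0],
    [0,0,0],
    [0,0,0],
    [0,0,0],
  ],
)

```text
time: 15.2
tool_pos: [0.5084, 0.2863, 0.1884]
tcp_rot: [0.847, 3.02, 0.008]
wrist_force: [-0.0, 0.4, -3.7]
width: 0.307
```

```bash
cat >> h.py <<'E'
def shaft_target(cx,cy,cz,tilt):
    """nest mm of shaft centre, tilt deg (plunger end low)"""
    a=np.radians(tilt); u=YN*np.cos(a)-ZN*np.sin(a); n=YN*np.sin(a)+ZN*np.cos(a)
    Rt=np.c_[u,np.cross(-n,u),-n]
    return nest(cx,cy,cz),Rt
E
python3 - <<'E'
from h import *
p=shot('scene','s6'); s=read_state();print(s['time'],s['q'],s['wrist_force'],s['torque'],s['width'],s['tool_pos'])
cv2.imwrite('pics/s6z.png',cv2.resize(p['image'][150:350,80:340,::-1],None,fx=3,fy=3,interpolation=cv2.INTER_CUBIC))
Rm=R.from_rotvec(s['tcp_rot']).as_matrix(); g=s['tool_pos']-Rm[:,2]*.011
print('grasp proj',proj(p,g),'ends',proj(p,g+Rm[:,0]*.075),proj(p,g-Rm[:,0]*.075),landmark_of('shaft_mid',p))
print(shaft_target(0,-10,80,12)[1]);print(rel(*shaft_target(0,-10,120,0)))
E
```

```text
15.25 [ 0.47    0.1266  1.8668  0.0004  1.1437 -0.5544] [-1.1709 -0.0632 -4.2111] [-0.0645  0.007  -0.0156] 0.3048560249652065 [0.5076 0.2859 0.1865]
grasp proj [163.6353 228.8571] ends [156.0018 244.8995] [170.4059 214.628 ] [{'at': [159.7, 229.9], 'conf': 0.54}, {'at': [288.3, 221.6], 'conf': 0.4}]
[[ 0.0767  0.9969 -0.0163]
 [ 0.9751 -0.0785 -0.2073]
 [-0.2079 -0.     -0.9781]]
(array([-24.3699, -26.4339,   1.3614]), array([ 0.002 , -0.0006,  1.1027]))
```

View pics/s6z.png

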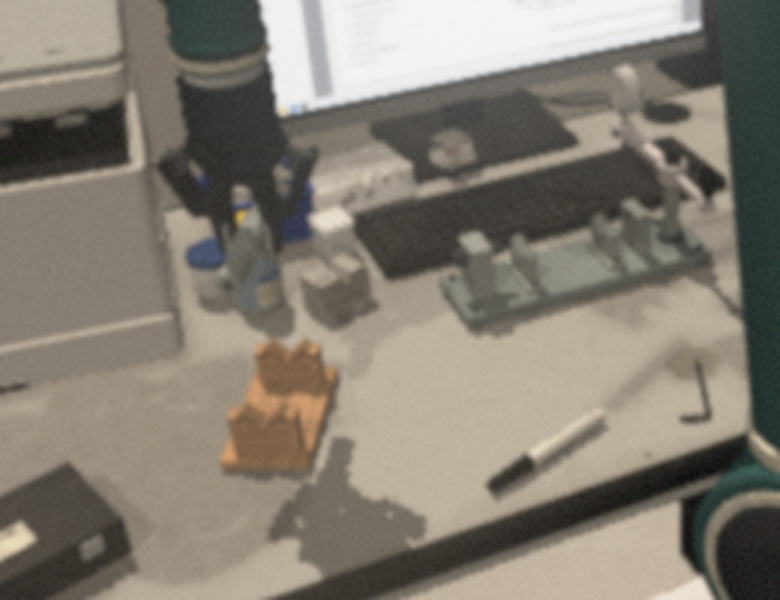

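```bash
python3 - <<'E'
from h import *
print(rel(*shaft_target(0,-14,110,0)))
E
```

```text
(array([-24.5498, -26.7927,   2.3609]), array([ 0.002 , -0.0006,  1.1027]))
```

Request:
play_rows(
  slide=[
    [-1,-1,0],
    [-3,-3,0],
    [-5,-5.4,0],
    [-7,-7.6,0],
    [-9,-9.8,0],
    [-11.5,-12.4,0],
    [-14,-15,0.4],
    [-16.5,-17.6,0.8],
    [-19,-20.2,1.2],
    [-21.5,-23,1.6],
    [-23.5,-25.2,2],
    [-24.8,-26.4,2.3],
  ],
  delta_rot=[
    [0,0,0.05],
    [0,0,0.13],
    [0,0,0.22],
    [0,0,0.31],
    [0,0,0.4],
    [0,0,0.5],
    [0,0,0.6],
    [0,0,0.7],
    [0,0,0.8],
    [0,0,0.9],
    [0,0,1.0],
    [0,0,1.1],
  ],
)

```text
time: 16.3
tool_pos: [0.5796, -0.0721, 0.1586]
tcp_rot: [-2.309, -2.126, 0.003]
wrist_force: [-0.4, 0.1, -2.7]
width: 0.306
```

```bash
python3 - <<'E'
from h import *
p=shot('scene','s7'); s=read_state();print(s['time'],s['q'],s['wrist_force'],s['torque'],s['width'],s['tool_pos'])
cv2.imwrite('pics/s7z.png',cv2.resize(p['image'][120:300,180:420,::-1],None,fx=3.3,fy=3.3,interpolation=cv2.INTER_CUBIC))
print(rel(*shaft_target(0,-14,110,0)))
print(rel(*shaft_target(0,-14,40,12)))
p=shot('top','t7')
E
```

```text
16.35 [-0.1687  0.1611  1.883  -0.0018  1.1002 -0.0795] [ 1.5093 -1.5589 -4.7501] [-0.1648 -0.093   0.0078] 0.30233187361057523 [ 0.5803 -0.0741  0.1582]
(array([ 0.2877, -0.341 , -0.2835]), array([-0.0028,  0.0014, -0.0097]))
(array([ 0.069 , -0.3196,  6.6927]), array([-0.0038, -0.208 , -0.0094]))
```

View pics/s7z.png

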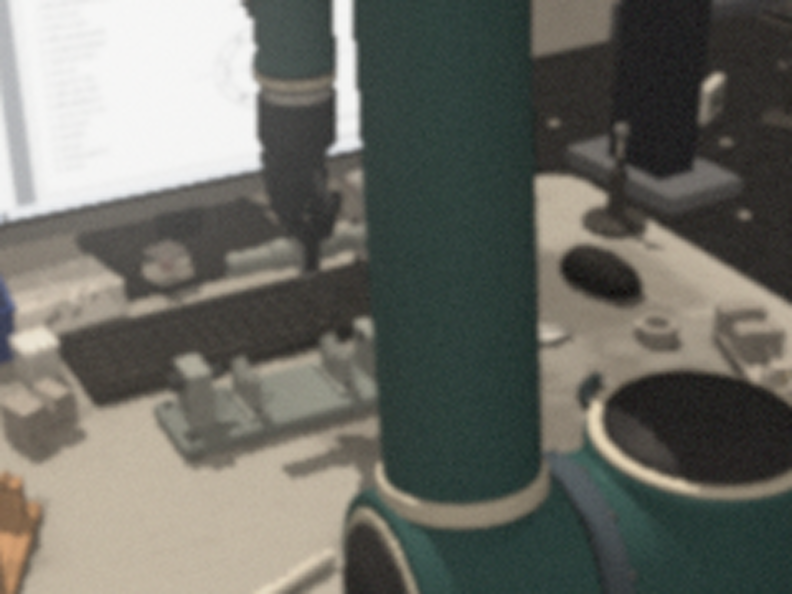

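View pics/t7.png

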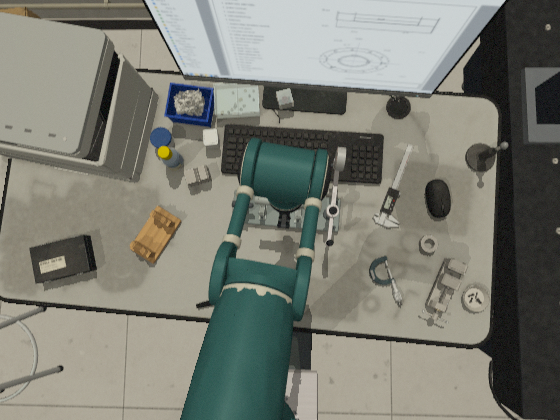

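Request:
play_rows(
  slide=[
    [0.05,-0.1,0],
    [0.1,-0.2,0.5],
    [0.1,-0.3,1.5],
    [0.1,-0.32,2.5],
    [0.1,-0.32,3.5],
    [0.1,-0.32,4.5],
    [0.1,-0.32,5.5],
    [0.1,-0.32,6.2],
    [0.1,-0.32,6.7],
    [0.1,-0.32,6.7],
    [0.1,-0.32,6.7],
  ],
  delta_rot=[
    [0,-0.03,0],
    [0,-0.06,-0.01],
    [0,-0.1,-0.01],
    [0,-0.14,-0.01],
    [0,-0.18,-0.01],
    [0,-0.208,-0.01],
    [0,-0.208,-0.01],
    [0,-0.208,-0.01],
    [0,-0.208,-0.01],
    [0,-0.208,-0.01],
    [0,-0.208,-0.01],
  ],
)

```text
time: 17.32
tool_pos: [0.5762, -0.0708, 0.0911]
tcp_rot: [2.192, 2.042, -0.233]
wrist_force: [0.3, -0.8, -3.4]
width: 0.304
```

```bash
cat >> h.py <<'E'
def where():
    s=read_state();Rm=R.from_rotvec(s['tcp_rot']).as_matrix(); g=s['tool_pos']-Rm[:,2]*.011
    d=(g-O)*1000; print('t',s['time'],'grasp in nest',np.array([d@XN,d@YN,d[2]]).round(2),'tilt',np.degrees(np.arcsin(-Rm[2,0])).round(2),'yawerr',np.degrees(np.arcsin(Rm[:,0]@XN)).round(2),'roll',np.degrees(np.arcsin(Rm[2,1])).round(2),'F nest',np.array([s['wrist_force']@XN,s['wrist_force']@YN,s['wrist_force'][2]]).round(1),'T',s['torque'],'w',s['width'].__round__(3),'q',s['q'])
    return g,Rm
E
python3 - <<'E'
from h import *
p=shot('scene','s8'); g,Rm=where()
print('mid',proj(p,g),'ends',proj(p,g+Rm[:,0]*.075),proj(p,g-Rm[:,0]*.075),'nose',proj(p,nest(0,70,0)))
x0,y0=200,150
cv2.imwrite('pics/s8z.png',cv2.resize(p['image'][150:270,200:360,::-1],None,fx=5,fy=5,interpolation=cv2.INTER_CUBIC))
print(rel(*shaft_target(0,-14,16,12)))
E
```

```text
t 17.3667 grasp in nest [ -0.43 -11.75  40.47] tilt 11.87 yawerr -0.42 roll -0.24 F nest [ 0.5  0.4 -2.6] T [0.2113 0.0033 0.006 ] w 0.3 q [-0.045   0.2353  1.9456 -0.2491  0.9851  0.1671]
mid [270.8744 214.1933] ends [249.7631 223.9806] [291.3498 204.7007] nose [247.5793 231.3772]
(array([0.2797, 0.0546, 2.4412]), array([-0.0028, -0.0023,  0.0074]))
```

View pics/s8z.png

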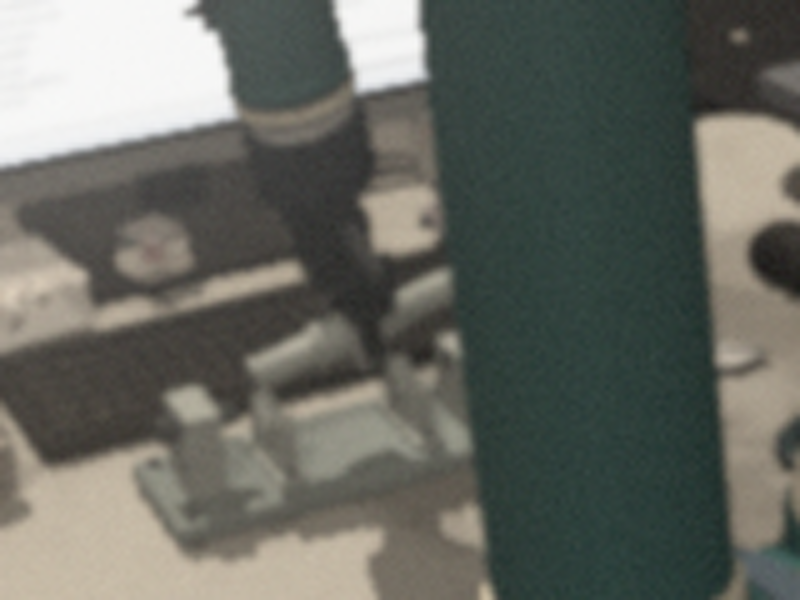

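Request:
play_rows(
  slide=[
    [0.05,0,0.4],
    [0.1,0.05,0.8],
    [0.1,0.05,1.2],
    [0.1,0.05,1.6],
    [0.1,0.05,1.9],
    [0.1,0.05,2.2],
    [0.1,0.05,2.4],
    [0.1,0.05,2.4],
    [0.1,0.05,2.4],
  ],
  delta_rot=[
    [0,0,0],
    [0,0,0.005],
    [0,0,0.007],
    [0,0,0.007],
    [0,0,0.007],
    [0,0,0.007],
    [0,0,0.007],
    [0,0,0.007],
    [0,0,0.007],
  ],
)

```text
time: 18.12
tool_pos: [0.5769, -0.0749, 0.068]
tcp_rot: [2.199, 2.033, -0.232]
wrist_force: [-1.4, -0.6, -4.2]
width: 0.309
```

```bash
python3 - <<'E'
from h import *
p=shot('scene','s9'); g,Rm=where()
print('ends',proj(p,g+Rm[:,0]*.075))
cv2.imwrite('pics/s9z.png',cv2.resize(p['image'][170:270,220:350,::-1],None,fx=6,fy=6,interpolation=cv2.INTER_CUBIC))
print(rel(*shaft_target(0,-6,13.5,12)),rel(*shaft_target(0,5.5,11.5,12)))
E
```

```text
t 18.1667 grasp in nest [  0.12 -15.66  16.87] tilt 11.87 yawerr -0.03 roll -0.15 F nest [-0.2  0.2 -3.1] T [0.2391 0.0007 0.0381] w 0.306 q [-0.0518  0.2651  1.9592 -0.257   0.9415  0.1809]
ends [251.151  230.0232]
(array([ 1.0123, -0.0086,  0.1308]), array([-0.0026, -0.0023,  0.0005])) (array([ 2.1788, -0.0081,  0.0901]), array([-0.0026, -0.0023,  0.0005]))
```

View pics/s9z.png

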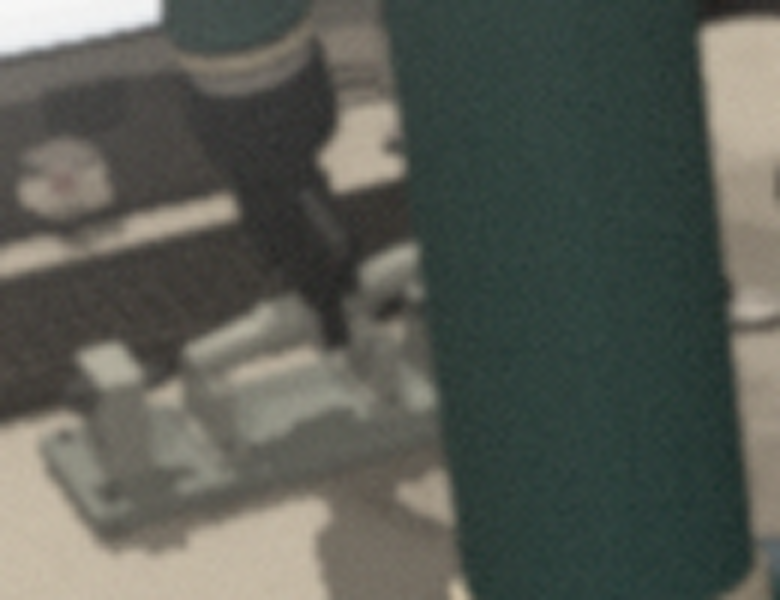

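Request:
play_rows(
  slide=[
    [0.3,0,0],
    [0.6,0,0.03],
    [0.8,0,0.05],
    [1.0,0,0.05],
    [1.2,0,0.05],
    [1.4,0,0.05],
    [1.4,0,0.05],
    [1.4,0,0.05],
  ],
  delta_rot=[
    [0,0,0],
    [0,0,0],
    [0,0,0],
    [0,0,0],
    [0,0,0],
    [0,0,0],
    [0,0,0],
    [0,0,0],
  ],
)

```text
time: 18.83
tool_pos: [0.578, -0.0625, 0.0651]
tcp_rot: [2.196, 2.032, -0.234]
wrist_force: [-0.7, -5.4, -1.7]
width: 0.304
```

```bash
python3 - <<'E'
from h import *
g,Rm=where()
print(rel(*shaft_target(0,5.5,11.5,12)))
E
```

```text
t 18.8333 grasp in nest [ 0.13 -3.24 13.82] tilt 12.01 yawerr -0.07 roll -0.17 F nest [-0.3 -5.4 -1.7] T [-0.5805  0.0877 -0.0379] w 0.304 q [-0.0292  0.2712  1.9585 -0.2598  0.9416  0.2049]
(array([ 0.9029, -0.0089,  0.0447]), array([-0.0028,  0.0001,  0.0013]))
```

Request:
play_rows(
  slide=[
    [0.2,0,0.02],
    [0.4,0,0.03],
    [0.6,0,0.04],
    [0.8,0,0.05],
    [0.95,0,0.05],
    [0.95,0,0.05],
    [0.95,0,0.05],
  ],
  delta_rot=[
    [0,0,0],
    [0,0,0],
    [0,0,0],
    [0,0,0],
    [0,0,0],
    [0,0,0],
    [0,0,0],
  ],
)

```text
time: 19.42
tool_pos: [0.5787, -0.0555, 0.0637]
tcp_rot: [2.193, 2.031, -0.238]
wrist_force: [-2.0, -8.4, 0.4]
width: 0.301
```

```bash
python3 - <<'E'
from h import *
p=shot('scene','s10'); g,Rm=where()
cv2.imwrite('pics/s10z.png',cv2.resize(p['image'][170:270,220:350,::-1],None,fx=6,fy=6,interpolation=cv2.INTER_CUBIC))
for t,z in[(12,11.5),(9,9),(6,6),(3,3),(0,0.5)]: print(t,*rel(*shaft_target(0,5.2,z,t)))
E
```

```text
t 19.4667 grasp in nest [ 0.31  3.79 12.48] tilt 12.23 yawerr -0.12 roll -0.19 F nest [-1.7 -8.1  1.3] T [-0.9897  0.2807  0.0585] w 0.305 q [-0.015   0.275   1.9571 -0.2641  0.943   0.221 ]
12 [ 0.1634 -0.0271  0.066 ] [-0.0029  0.004   0.0021]
9 [ 0.2739 -0.0262  0.3086] [-0.0029  0.0564  0.002 ]
6 [ 0.3948 -0.0251  0.597 ] [-0.003   0.1087  0.0019]
3 [ 0.5154 -0.024   0.8824] [-0.003   0.1611  0.0019]
0 [ 0.625  -0.0231  1.116 ] [-0.0031  0.2135  0.0018]
```

View pics/s10z.png

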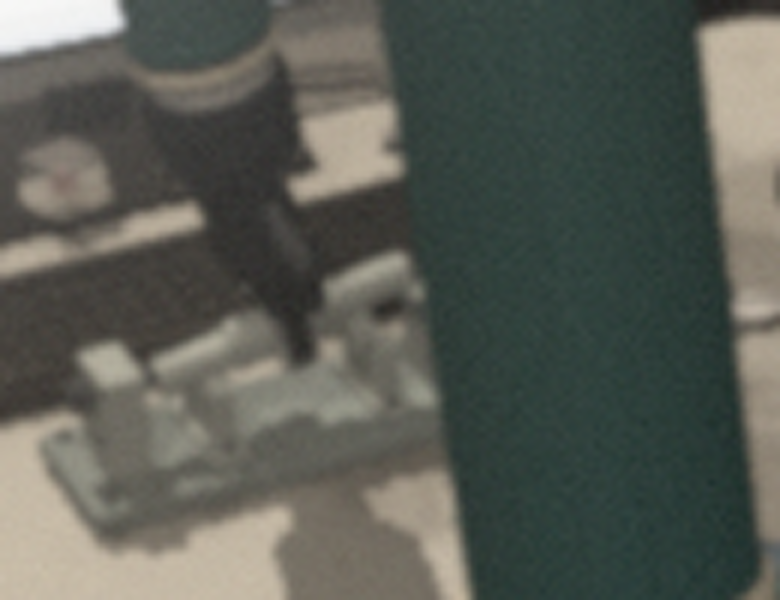

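```bash
python3 - <<'E'
from h import *
g,Rm=where()
for t,z in[(12,11.5),(10,10),(8,8.3),(6,6.6),(4,4.6),(2,2.6),(0,0.5)]: print(t,*rel(*shaft_target(0,7.4,z,t)))
E
```

```text
t 19.4667 grasp in nest [ 0.31  3.79 12.48] tilt 12.23 yawerr -0.12 roll -0.19 F nest [-1.7 -8.1  1.3] T [-0.9897  0.2807  0.0585] w 0.305 q [-0.015   0.275   1.9571 -0.2641  0.943   0.221 ]
12 [ 0.3784 -0.0268  0.0194] [-0.0029  0.004   0.0021]
10 [ 0.4485 -0.0262  0.1651] [-0.0029  0.0389  0.002 ]
8 [ 0.5229 -0.0256  0.3291] [-0.003   0.0738  0.002 ]
6 [ 0.5971 -0.025   0.4917] [-0.003   0.1087  0.0019]
4 [ 0.6776 -0.0243  0.6824] [-0.003   0.1437  0.0019]
2 [ 0.7578 -0.0235  0.8717] [-0.0031  0.1786  0.0018]
0 [ 0.84   -0.0228  1.0694] [-0.0031  0.2135  0.0018]
```

Request:
play_rows(
  slide=[
    [0.2,0,0],
    [0.38,-0.02,0.02],
    [0.38,-0.02,0.02],
    [0.45,-0.02,0.16],
    [0.5,-0.02,0.25],
    [0.53,-0.02,0.33],
    [0.56,-0.02,0.41],
    [0.6,-0.02,0.49],
    [0.64,-0.02,0.59],
    [0.68,-0.02,0.68],
    [0.68,-0.02,0.68],
  ],
  delta_rot=[
    [0,0,0],
    [0,0.004,0],
    [0,0.004,0],
    [0,0.039,0],
    [0,0.056,0],
    [0,0.074,0],
    [0,0.091,0],
    [0,0.109,0],
    [0,0.126,0],
    [0,0.144,0],
    [0,0.144,0],
  ],
)

```text
time: 20.38
tool_pos: [0.579, -0.0534, 0.0559]
tcp_rot: [2.269, 2.102, -0.086]
wrist_force: [0.1, -9.6, -3.1]
width: 0.304
```

```bash
python3 - <<'E'
from h import *
p=shot('scene','s11'); g,Rm=where()
cv2.imwrite('pics/s11z.png',cv2.resize(p['image'][170:270,220:350,::-1],None,fx=6,fy=6,interpolation=cv2.INTER_CUBIC))
for t,z in[(2,2.6),(0,0.5),(0,-.5)]: print(t,*rel(*shaft_target(0,7.4,z,t)))
E
```

```text
t 20.4333 grasp in nest [0.44 4.48 4.9 ] tilt 4.22 yawerr -0.13 roll -0.16 F nest [ 1.1 -9.9 -4.4] T [-1.5556  0.0129  0.0422] w 0.308 q [-0.0918  0.2713  1.9642 -0.0933  0.9098  0.0421]
2 [ 0.3508 -0.0398  0.2069] [-0.0027  0.0387  0.0021]
0 [ 0.4045 -0.0391  0.4142] [-0.0027  0.0736  0.0021]
0 [ 0.4119 -0.0388  0.5139] [-0.0027  0.0736  0.0021]
```

View pics/s11z.png

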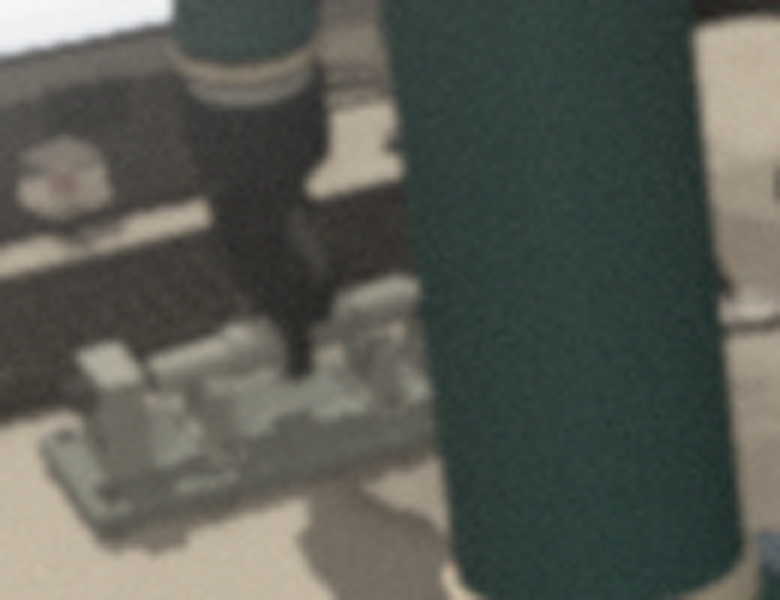

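Request:
play_rows(
  slide=[
    [0.28,-0.02,0.05],
    [0.33,-0.04,0.12],
    [0.35,-0.04,0.2],
    [0.38,-0.04,0.3],
    [0.4,-0.04,0.4],
    [0.41,-0.04,0.45],
    [0.41,-0.04,0.45],
    [0.41,-0.04,0.45],
  ],
  delta_rot=[
    [0,0.01,0],
    [0,0.024,0],
    [0,0.039,0],
    [0,0.056,0],
    [0,0.074,0],
    [0,0.074,0],
    [0,0.074,0],
    [0,0.074,0],
  ],
)

```text
time: 21.1
tool_pos: [0.5796, -0.0528, 0.0519]
tcp_rot: [2.302, 2.135, -0.006]
wrist_force: [-0.2, -11.1, -2.5]
width: 0.304
```

```bash
python3 - <<'E'
from h import *
p=shot('scene','s12'); g,Rm=where()
cv2.imwrite('pics/s12z.png',cv2.resize(p['image'][170:270,220:350,::-1],None,fx=6,fy=6,interpolation=cv2.INTER_CUBIC))
for t,z in[(0,0),(0,-.5)]: print(t,*rel(*shaft_target(0,7,z,t)))
E
```

```text
t 21.15 grasp in nest [0.98 4.34 0.88] tilt 0.26 yawerr -0.19 roll -0.05 F nest [  0.1 -11.   -3.1] T [-1.7288  0.0152  0.0153] w 0.305 q [-0.1309  0.2751  1.9664 -0.0059  0.9008 -0.052 ]
0 [ 0.2716 -0.0961  0.0864] [-0.0009  0.0046  0.0033]
0 [ 0.2718 -0.0961  0.1364] [-0.0009  0.0046  0.0033]
```

View pics/s12z.png

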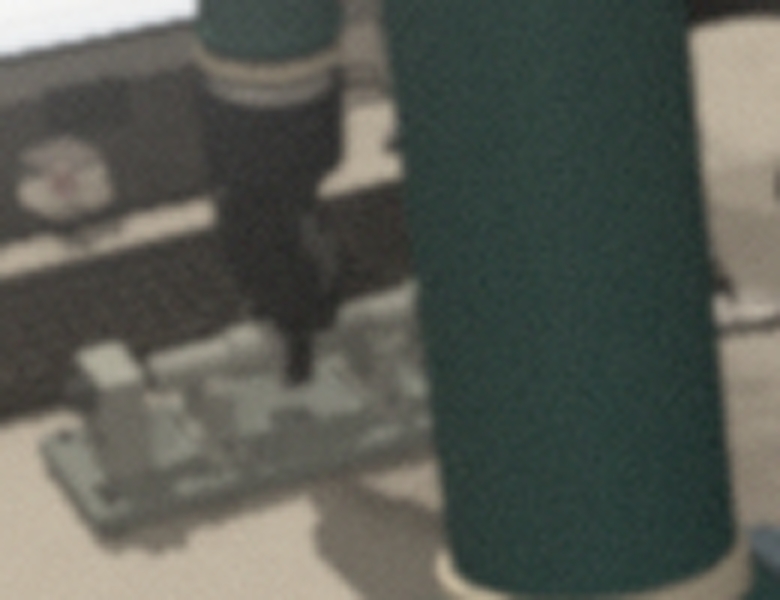

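Request:
play_rows(
  slide=[
    [0.22,-0.05,0.05],
    [0.22,-0.08,0.1],
    [0.22,-0.08,0.15],
    [0.22,-0.08,0.2],
    [0.22,-0.08,0.2],
    [0.22,-0.08,0.2],
  ],
  delta_rot=[
    [0,0.005,0],
    [0,0.005,0],
    [0,0.005,0],
    [0,0.005,0],
    [0,0.005,0],
    [0,0.005,0],
  ],
)

```text
time: 21.65
tool_pos: [0.5797, -0.053, 0.0518]
tcp_rot: [2.3, 2.136, -0.003]
wrist_force: [-3.5, -7.3, 5.4]
width: 0.307
```

```bash
python3 - <<'E'
from h import *
g,Rm=where()
E
```

```text
t 21.65 grasp in nest [1.08 4.16 0.79] tilt 0.2 yawerr -0.26 roll 0.04 F nest [-2.9 -7.5  5.4] T [-1.2305  0.5755  0.0146] w 0.307 q [-0.1319  0.2745  1.9673 -0.0045  0.899  -0.055 ]
```

Request:
play_rows(
  slide=[
    [0,0,0],
    [0,0,0],
    [0,0,0],
    [0,0,0],
    [0,0,0],
    [0,0,0],
    [0,0,0],
  ],
  delta_rot=[
    [0,0,0],
    [0,0,0],
    [0,0,0],
    [0,0,0],
    [0,0,0],
    [0,0,0],
    [0,0,0],
  ],
  hand=0.75,
)

```text
time: 22.23
tool_pos: [0.5796, -0.0527, 0.0517]
tcp_rot: [2.3, 2.136, -0.004]
wrist_force: [-0.9, -0.1, -0.5]
width: 0.754
```

```bash
python3 - <<'E'
from h import *
g,Rm=where()
p=shot('scene','s13')
cv2.imwrite('pics/s13z.png',cv2.resize(p['image'][170:270,220:350,::-1],None,fx=6,fy=6,interpolation=cv2.INTER_CUBIC))
E
```

```text
t 22.2333 grasp in nest [1.   4.41 0.66] tilt 0.2 yawerr -0.27 roll 0.02 F nest [-0.9 -0.2 -0.5] T [ 0.0074  0.0951 -0.0656] w 0.754 q [-0.1315  0.2747  1.9674 -0.0044  0.899  -0.055 ]
```

View pics/s13z.png

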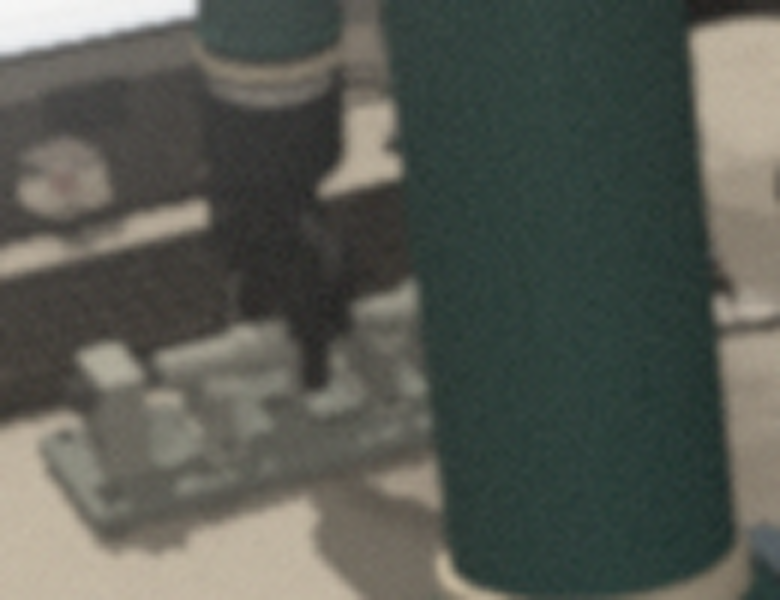

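Request:
play_rows(
  slide=[
    [0,0,-1],
    [0,0,-3],
    [0,0,-5],
    [0,0,-8],
    [0,0,-11],
    [0,0,-14],
    [0,0,-17],
    [0,0,-19],
    [0,0,-19],
  ],
  delta_rot=[
    [0,0,0],
    [0,0,0],
    [0,0,0],
    [0,0,0],
    [0,0,0],
    [0,0,0],
    [0,0,0],
    [0,0,0],
    [0,0,0],
  ],
)

```text
time: 23.03
tool_pos: [0.583, -0.0524, 0.249]
tcp_rot: [2.294, 2.13, 0.008]
wrist_force: [0.3, 0.6, 1.4]
width: 0.75
```

Request:
play_rows(
  slide=[
    [-1,2,0],
    [-3,3,0],
    [-5,-2,0],
    [-8,-6,0],
    [-11,-10,0],
    [-14,-14,0],
    [-17,-18,0],
    [-20,-19,0],
    [-22,-19,0],
    [-24,-19,0],
    [-26,-19,0],
    [-26,-19,0],
  ],
  delta_rot=[
    [0,0,0.1],
    [0,0,0.2],
    [0,0,0.3],
    [0,0,0.42],
    [0,0,0.54],
    [0,0,0.66],
    [0,0,0.78],
    [0,0,0.9],
    [0,0,1.02],
    [0,0,1.14],
    [0,0,1.26],
    [0,0,1.38],
  ],
  hand=0.55,
)

```text
time: 24.03
tool_pos: [0.3731, -0.301, 0.2478]
tcp_rot: [3.13, 0.168, 0.017]
wrist_force: [0.7, -0.1, 1.3]
width: 0.551
```

```bash
python3 - <<'E'
from h import *
g,Rm=where();s=read_state();print(s['tool_pos'])
p=shot('top','t14')
cv2.imwrite('pics/t14z.png',cv2.resize(p['image'][130:280,210:410,::-1],None,fx=4,fy=4,interpolation=cv2.INTER_CUBIC))
E
```

```text
t 24.0333 grasp in nest [-185.58 -259.24  196.78] tilt -0.59 yawerr 79.33 roll 0.45 F nest [ 0.7 -0.1  1.3] T [ 0.0015 -0.0334  0.0161] w 0.551 q [-0.7325 -0.1274  2.0048  0.0026  1.2515  0.7302]
[ 0.3731 -0.301   0.2478]
```

View pics/t14z.png

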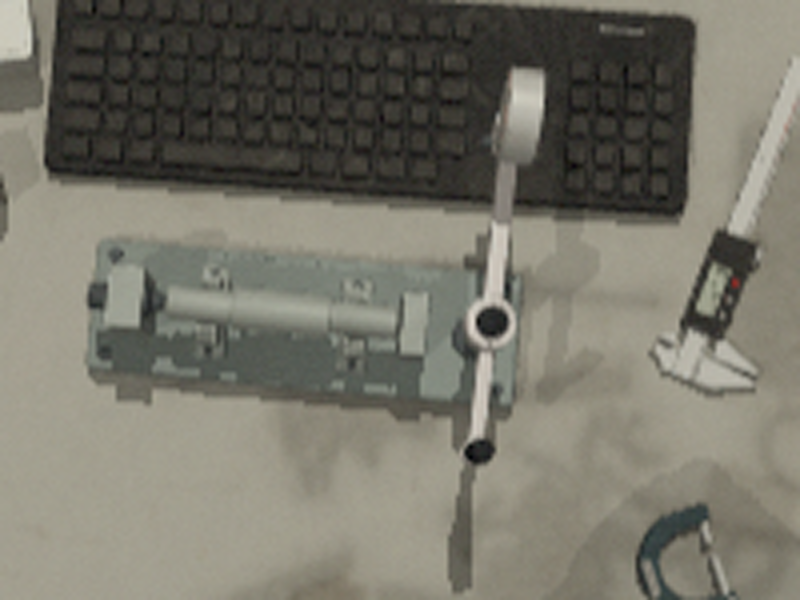

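```bash
python3 - <<'E'
from h import *
from scipy.optimize import least_squares
p=read_camera('top');D=np.median([p['depth'],read_camera('top')['depth'],read_camera('top')['depth']],0)
H,W=D.shape;C,Rr=np.meshgrid(np.arange(W),np.arange(H));f=H/2/np.tan(np.radians(p['fovy'])/2);T=np.array(p['world_from_camera'])
P=np.stack([(C-p['cx'])/f*D,-(Rr-p['cy'])/f*D,-D],-1)@T[:3,:3].T+T[:3,3]
Q=P.reshape(-1,3)-O;L=np.c_[Q@XN,Q@YN,Q[:,2]]*1000
S=L[(abs(L[:,0])<13)&(L[:,1]>-73)&(L[:,1]<72)&(L[:,2]>0)]
def res(v):
    r=np.where(abs(S[:,1]-v[4])<32,14,11); x=v[0]+v[2]*S[:,1];z=v[1]+v[3]*S[:,1]; return np.hypot(S[:,0]-x,S[:,2]-z)-r
v=least_squares(res,[0,0,0,0,0],loss='soft_l1').x
print('x0,z0,slopes',v, len(S))
for a,b in((-70,-60),(-35,-25),(25,35),(55,70)):
    k=S[(S[:,1]>a)&(S[:,1]<b)&(abs(S[:,0])<4)];print(a,b,np.median(k[:,2]))
# thick extents
for y in range(-84,90,4):
    k=L[(abs(L[:,0])<4)&(L[:,1]>=y)&(L[:,1]<y+4)]; print(y,round(float(np.median(k[:,2])),1),end=' | ')
K=L[(L[:,2]>62)&(L[:,2]<95)&(np.hypot(L[:,0]+80,L[:,1]+130)<25)]
print('\nknob',len(K),K.mean(0),K.min(0),K.max(0))
B=L[(L[:,2]>38)&(L[:,2]<56)&(np.hypot(L[:,0],L[:,1]+130)<100)]
for t in('shaft_mid','plunger_nose'): print(t,landmark_of(t,p)[:1])
k=K.mean(0);print('ang',np.arctan2(-k[0],-(k[1]+130)),np.hypot(k[0],k[1]+130))
E
```

```text
x0,z0,slopes [ 0.3797  0.5001  0.0037 -0.0004  0.    ] 514
-70 -60 11.263905665877704
-35 -25 14.105849124223413
25 35 13.46572353712766
55 70 10.550422363090728
-84 6.7 | -80 4.1 | -76 9.1 | -72 11.3 | -68 11.2 | -64 11.5 | -60 10.8 | -56 11.0 | -52 11.7 | -48 10.8 | -44 11.5 | -40 11.6 | -36 10.8 | -32 14.9 | -28 14.3 | -24 14.9 | -20 14.6 | -16 14.2 | -12 14.9 | -8 14.0 | -4 15.5 | 0 13.3 | 4 14.2 | 8 13.8 | 12 13.8 | 16 14.4 | 20 14.4 | 24 13.8 | 28 14.8 | 32 12.3 | 36 11.7 | 40 11.2 | 44 10.8 | 48 11.6 | 52 11.7 | 56 10.3 | 60 10.0 | 64 10.5 | 68 11.0 | 72 9.7 | 76 5.8 | 80 7.2 | 84 9.1 | 88 14.9 | 
knob 39 [ -79.7005 -127.2953   80.7136] [ -87.2435 -135.379    62.5257] [ -72.7761 -120.5921   85.5163]
shaft_mid [{'at': [280.0, 206.9], 'conf': 0.63}]
plunger_nose [{'at': [248.7, 204.5], 'conf': 0.52}]
ang 1.6047185443335907 79.74642312280388
```

```bash
python3 - <<'E'
from h import *
arc([1.59],.045,zg=.132+.07); arc([1.59],.045,zg=.132)
E
```

```text
1.59 [ 12.69 -10.4    5.73] [ 0.005 -0.011  0.173]
1.59 [ 12.62 -10.44  12.73] [ 0.005 -0.011  0.173]
```

Request:
play_rows(
  slide=[
    [1.5,-1.3,0],
    [4,-3.3,0],
    [6.5,-5.3,0],
    [9,-7.4,1],
    [11,-9,2],
    [12.4,-10.2,3],
    [12.7,-10.4,4.5],
    [12.7,-10.4,5.7],
    [12.7,-10.4,5.7],
    [12.7,-10.4,5.7],
  ],
  delta_rot=[
    [0,0,0.05],
    [0,0,0.1],
    [0,0,0.15],
    [0.005,-0.01,0.17],
    [0.005,-0.01,0.17],
    [0.005,-0.01,0.17],
    [0.005,-0.01,0.17],
    [0.005,-0.01,0.17],
    [0.005,-0.01,0.17],
    [0.005,-0.01,0.17],
  ],
)

```text
time: 25.17
tool_pos: [0.4875, -0.1783, 0.1903]
tcp_rot: [-3.14, 0.076, 0.003]
wrist_force: [0.2, 0.1, 0.9]
width: 0.548
```

```bash
python3 - <<'E'
from h import *
read_camera('top')
where()
arc([1.59],.045,zg=.132)
E
```

```text
t 25.2167 grasp in nest [ -80.37 -128.58  140.29] tilt -0.0 yawerr 88.32 roll -0.02 F nest [ 0.5  0.6 -0.9] T [-0.0017 -0.0333  0.0212] w 0.546 q [-0.3994  0.0061  1.986   0.0003  1.1496  1.2205]
1.59 [ 0.04 -0.01  7.03] [-0.    -0.     0.004]
```

Request:
play_rows(
  slide=[
    [0,0,1],
    [0,0,2.5],
    [0,0,4],
    [0,0,5.2],
    [0,0,6.2],
    [0,0,7],
    [0,0,7],
    [0,0,7],
  ],
  delta_rot=[
    [0,0,0],
    [0,0,0],
    [0,0,0],
    [0,0,0],
    [0,0,0],
    [0,0,0],
    [0,0,0],
    [0,0,0],
  ],
)

```text
time: 25.88
tool_pos: [0.4879, -0.1789, 0.121]
tcp_rot: [-3.14, 0.078, 0.001]
wrist_force: [-0.1, -0.9, 0.2]
width: 0.548
```

Request:
play_rows(
  slide=[
    [0,0,0],
    [0,0,0],
    [0,0,0],
    [0,0,0],
    [0,0,0],
    [0,0,0],
    [0,0,0],
    [0,0,0],
  ],
  delta_rot=[
    [0,0,0],
    [0,0,0],
    [0,0,0],
    [0,0,0],
    [0,0,0],
    [0,0,0],
    [0,0,0],
    [0,0,0],
  ],
  hand=0,
  force=20,
)

```text
time: 26.55
tool_pos: [0.4885, -0.1791, 0.1219]
tcp_rot: [-3.141, 0.077, -0.001]
wrist_force: [0.1, 0.7, 5.8]
width: 0.178
```

```bash
python3 - <<'E'
from h import *
where()
arc(np.linspace(1.585,.80,13)[1:],.045)
E
```

```text
t 26.55 grasp in nest [ -79.93 -128.73   70.88] tilt -0.05 yawerr 88.32 roll -0.01 F nest [0.  0.7 5.8] T [0.1211 0.1374 0.0117] w 0.178 q [-0.3994  0.0776  2.0505  0.0004  1.0127  1.2204]
1.52 [-0.01  0.54 -0.  ] [-0.    -0.001 -0.067]
1.454 [ 0.02  1.06 -0.  ] [-0.    -0.001 -0.132]
1.389 [ 0.08  1.58 -0.  ] [-0.    -0.001 -0.198]
1.323 [ 0.17  2.09 -0.  ] [ 0.    -0.001 -0.263]
1.258 [0.3 2.6 0. ] [ 0.    -0.001 -0.329]
1.192 [0.47 3.1  0.  ] [ 0.    -0.001 -0.394]
1.127 [0.66 3.58 0.  ] [ 0.    -0.001 -0.459]
1.062 [0.89 4.05 0.  ] [ 0.    -0.001 -0.525]
0.996 [1.15 4.51 0.  ] [ 0.    -0.001 -0.59 ]
0.931 [1.43 4.95 0.  ] [ 0.    -0.001 -0.656]
0.865 [1.75 5.37 0.  ] [ 0.    -0.001 -0.721]
0.8 [2.09 5.76 0.  ] [ 0.    -0.001 -0.787]
```

Request:
play_rows(
  slide=[
    [0,0.54,-0.05],
    [0,1.06,-0.1],
    [0.08,1.58,-0.1],
    [0.17,2.1,-0.1],
    [0.3,2.6,-0.1],
    [0.47,3.1,-0.1],
    [0.66,3.58,-0.1],
    [0.89,4.05,-0.1],
    [1.15,4.5,-0.1],
    [1.43,4.95,-0.1],
    [1.75,5.37,-0.1],
    [2.1,5.76,-0.1],
  ],
  delta_rot=[
    [0,0,-0.07],
    [0,0,-0.13],
    [0,0,-0.2],
    [0,0,-0.26],
    [0,0,-0.33],
    [0,0,-0.39],
    [0,0,-0.46],
    [0,0,-0.525],
    [0,0,-0.59],
    [0,0,-0.66],
    [0,0,-0.72],
    [0,0,-0.79],
  ],
)

```text
time: 27.55
tool_pos: [0.5059, -0.2377, 0.122]
tcp_rot: [-2.926, -1.141, 0.001]
wrist_force: [-0.6, -1.1, -1.4]
width: 0.178
```

```bash
python3 - <<'E'
from h import *
where()
arc(np.linspace(.80,.14,12)[1:],.045)
E
```

```text
t 27.55 grasp in nest [ -57.99 -185.85   70.96] tilt 0.02 yawerr 42.9 roll -0.06 F nest [-0.6 -1.1 -1.4] T [-0.1414  0.1218 -0.1596] w 0.178 q [-0.4838  0.1497  1.9695 -0.      1.0235  0.3435]
0.74 [ 0.04  0.52 -0.  ] [-0.001  0.    -0.054]
0.68 [ 0.06  1.   -0.  ] [-0.001  0.    -0.114]
0.62 [ 0.11  1.47 -0.  ] [-0.001  0.    -0.174]
0.56 [ 0.18  1.95 -0.  ] [-0.001  0.    -0.234]
0.5 [ 0.29  2.42 -0.  ] [-0.001  0.    -0.294]
0.44 [ 0.42  2.88 -0.  ] [-0.001  0.    -0.354]
0.38 [ 0.58  3.33 -0.  ] [-0.001  0.    -0.414]
0.32 [ 0.76  3.77 -0.  ] [-0.001  0.    -0.474]
0.26 [ 0.98  4.2  -0.  ] [-0.001  0.    -0.534]
0.2 [ 1.21  4.62 -0.01] [-0.001  0.    -0.594]
0.14 [ 1.48  5.02 -0.01] [-0.001  0.    -0.654]
```

Request:
play_rows(
  slide=[
    [0.03,0.5,0],
    [0.06,1,0],
    [0.11,1.47,0],
    [0.18,1.95,0],
    [0.29,2.4,0],
    [0.42,2.88,0],
    [0.58,3.33,0],
    [0.76,3.77,0],
    [0.98,4.2,0],
    [1.2,4.6,0],
    [1.48,5,0],
    [1.48,5,0],
  ],
  delta_rot=[
    [0,0,-0.05],
    [0,0,-0.11],
    [0,0,-0.17],
    [0,0,-0.23],
    [0,0,-0.29],
    [0,0,-0.35],
    [0,0,-0.41],
    [0,0,-0.47],
    [0,0,-0.53],
    [0,0,-0.59],
    [0,0,-0.65],
    [0,0,-0.65],
  ],
)

```text
time: 28.55
tool_pos: [0.5511, -0.2658, 0.1219]
tcp_rot: [2.407, 2.018, -0.002]
wrist_force: [-1.2, -3.4, 1.7]
width: 0.181
```

```bash
python3 - <<'E'
from h import *
where()
arc([.11,.08,.05,.02,0,-.02,-.04],.045)
E
```

```text
t 28.55 grasp in nest [ -10.77 -210.25   70.93] tilt 0.09 yawerr 5.55 roll -0.03 F nest [-0.9 -3.5  1.7] T [-0.6581  0.2027  0.1159] w 0.181 q [-0.4892  0.2432  1.8569 -0.0019  1.0415 -0.3128]
0.11 [ 0.09  0.19 -0.  ] [-0.001  0.002 -0.032]
0.08 [ 0.09  0.43 -0.  ] [-0.001  0.002 -0.062]
0.05 [ 0.1   0.67 -0.  ] [-0.001  0.002 -0.092]
0.02 [ 0.12  0.91 -0.  ] [-0.001  0.002 -0.122]
0 [ 0.13  1.07 -0.  ] [-0.001  0.002 -0.142]
-0.02 [ 0.15  1.23 -0.  ] [-0.001  0.002 -0.162]
-0.04 [ 0.17  1.39 -0.  ] [-0.001  0.002 -0.182]
```

Request:
play_rows(
  slide=[
    [0.09,0.2,0],
    [0.09,0.43,0],
    [0.1,0.55,0],
    [0.1,0.67,0],
    [0.11,0.8,0],
    [0.12,0.9,0],
    [0.12,0.9,0],
  ],
  delta_rot=[
    [0,0,-0.03],
    [0,0,-0.06],
    [0,0,-0.077],
    [0,0,-0.092],
    [0,0,-0.107],
    [0,0,-0.122],
    [0,0,-0.122],
  ],
)

```text
time: 29.13
tool_pos: [0.5599, -0.2672, 0.1219]
tcp_rot: [2.279, 2.159, -0.004]
wrist_force: [-1.2, -4.4, 1.1]
width: 0.176
```

```bash
python3 - <<'E'
from h import *
where()
arc([.02,0,-.02,-.04],.045)
E
```

```text
t 29.1333 grasp in nest [  -1.82 -211.     70.93] tilt 0.19 yawerr -1.4 roll -0.04 F nest [-0.8 -4.4  1.1] T [-0.7223  0.1611  0.0019] w 0.176 q [-0.4837  0.2579  1.8383 -0.0038  1.0445 -0.4276]
0.02 [ 0.1   0.03 -0.  ] [-0.001  0.003 -0.001]
0 [ 0.1   0.18 -0.  ] [-0.001  0.003 -0.021]
-0.02 [ 0.1   0.34 -0.  ] [-0.001  0.003 -0.041]
-0.04 [ 0.1  0.5 -0. ] [-0.001  0.003 -0.061]
```

Request:
play_rows(
  slide=[
    [0.05,0.1,0],
    [0.1,0.2,0],
    [0.1,0.28,0],
    [0.1,0.36,0],
    [0.1,0.36,0],
  ],
  delta_rot=[
    [0,0,0],
    [0,0,-0.02],
    [0,0,-0.02],
    [0,0,-0.02],
    [0,0,-0.02],
  ],
)

```text
time: 29.55
tool_pos: [0.5622, -0.2675, 0.1219]
tcp_rot: [2.258, 2.182, -0.009]
wrist_force: [-5.2, -6.5, 4.2]
width: 0.175
```

```bash
python3 - <<'E'
from h import *
where()
E
```

```text
t 29.55 grasp in nest [   0.53 -211.01   70.91] tilt 0.28 yawerr -2.54 roll -0.19 F nest [-4.6 -6.9  4.2] T [-0.9302  0.7827  0.1522] w 0.175 q [-0.4808  0.2628  1.8322 -0.0068  1.0475 -0.4432]
```

Request:
play_rows(
  slide=[
    [-0.05,0.2,0],
    [-0.1,0.35,-0.05],
    [-0.1,0.5,-0.05],
    [-0.1,0.5,-0.05],
  ],
  delta_rot=[
    [0,0,0],
    [0,0,0],
    [0,0,0],
    [0,0,0],
  ],
)

```text
time: 29.88
tool_pos: [0.5623, -0.2675, 0.1218]
tcp_rot: [-2.253, -2.177, 0.018]
wrist_force: [-15.7, -0.3, 10.9]
width: 0.178
```

```bash
python3 - <<'E'
from h import *
where()
E
```

```text
t 29.8833 grasp in nest [   0.76 -211.11   70.83] tilt 0.13 yawerr -2.54 roll -0.82 F nest [-15.6  -1.6  10.9] T [0.0398 2.2372 0.0855] w 0.178 q [-0.4796  0.2697  1.8236 -0.0095  1.0602 -0.4407]
```

Request:
play_rows(
  slide=[
    [0,0.1,-0.1],
    [0,0.1,-0.1],
    [0,0.1,-0.1],
  ],
  delta_rot=[
    [0,0,0],
    [0,0,0],
    [0,0,0],
  ],
)

```text
time: 30.13
tool_pos: [0.5622, -0.2675, 0.1219]
tcp_rot: [-2.252, -2.176, 0.02]
wrist_force: [-5.1, -2.7, -0.9]
width: 0.178
```

Request:
play_rows(
  slide=[
    [0,0,0],
    [0,0,0],
    [0,0,0],
    [0,0,0],
    [0,0,0],
    [0,0,-1.5],
    [0,0,-4],
    [0,0,-7],
    [0,0,-10],
    [0,0,-12],
    [0,0,-12],
  ],
  delta_rot=[
    [0,0,0],
    [0,0,0],
    [0,0,0],
    [0,0,0],
    [0,0,0],
    [0,0,0],
    [0,0,0],
    [0,0,0],
    [0,0,0],
    [0,0,0],
    [0,0,0],
  ],
  hand=0.6,
)

```text
time: 31.05
tool_pos: [0.5674, -0.2686, 0.2487]
tcp_rot: [-2.259, -2.183, 0.015]
wrist_force: [0.1, -0.1, 0.8]
width: 0.6
```

Request:
play_rows(
  slide=[
    [-1,-1,0],
    [-3,-3,0],
    [-6,-6,0],
    [-9,-9,0],
    [-12,-12,0],
    [-15,-15,0],
    [-18,-17,0],
    [-20,-19,0],
    [-20,-20,0],
    [-20,-20,0],
  ],
  delta_rot=[
    [0,0,0],
    [0,0,0],
    [0,0,0],
    [0,0,0],
    [0,0,0],
    [0,0,0],
    [0,0,0],
    [0,0,0],
    [0,0,0],
    [0,0,0],
  ],
)

```text
time: 31.88
tool_pos: [0.3574, -0.4621, 0.2497]
tcp_rot: [-2.261, -2.176, 0.015]
wrist_force: [-0.4, -0.3, -0.1]
width: 0.602
```

```bash
python3 - <<'E'
from h import *
g,Rm=where()
p=shot('top','t20')
cv2.imwrite('pics/t20z.png',cv2.resize(p['image'][130:280,210:410,::-1],None,fx=4,fy=4,interpolation=cv2.INTER_CUBIC))
D=np.median([p['depth'],read_camera('top')['depth'],read_camera('top')['depth']],0)
H,W=D.shape;C,Rr=np.meshgrid(np.arange(W),np.arange(H));f=H/2/np.tan(np.radians(p['fovy'])/2);T=np.array(p['world_from_camera'])
P=np.stack([(C-p['cx'])/f*D,-(Rr-p['cy'])/f*D,-D],-1)@T[:3,:3].T+T[:3,3]
Q=P.reshape(-1,3)-O;L=np.c_[Q@XN,Q@YN,Q[:,2]]*1000
K=L[(L[:,2]>62)&(L[:,2]<95)&(np.hypot(L[:,0],L[:,1]+210)<25)];print('knob',len(K),K.mean(0))
for a,b in((-202,-190),(-190,-160),(-110,-85),(-85,-55)):
    B=L[(L[:,2]>36)&(L[:,2]<52)&(abs(L[:,0])<20)&(L[:,1]>a)&(L[:,1]<b)];print('bar',a,b,len(B),B[:,0].mean(),B[:,0].min(),B[:,0].max())
for y in range(-76,88,6):
    k=L[(L[:,0]>-10)&(L[:,0]<-3)&(L[:,1]>=y)&(L[:,1]<y+6)]; print(y,round(float(np.median(k[:,2])),1),end=' | ')
p2=shot('scene','s20')
cv2.imwrite('pics/s20z.png',cv2.resize(p2['image'][160:260,210:350,::-1],None,fx=5.6,fy=5.6,interpolation=cv2.INTER_CUBIC))
E
```

```text
t 31.8833 grasp in nest [-188.34 -421.1   198.7 ] tilt 0.24 yawerr -2.31 roll -0.52 F nest [-0.4 -0.3 -0.1] T [ 0.0199 -0.0234  0.0167] w 0.602 q [-0.9494  0.0885  1.7893 -0.0102  1.2662 -0.9082]
knob 43 [  -0.867  -209.092    79.3133]
bar -202 -190 20 -0.30662653889193503 -4.294345276906944 4.169462992932524
bar -190 -160 55 -0.08927079497833074 -4.763341339426316 5.246860334814693
bar -110 -85 51 -0.3024964184757006 -5.620524168750103 5.996855418782869
bar -85 -55 61 -0.12830225595288855 -5.6427402897587235 6.113546065475534
-76 7.3 | -70 8.8 | -64 9.0 | -58 9.5 | -52 10.1 | -46 8.9 | -40 10.5 | -34 104.0 | -28 110.3 | -22 115.4 | -16 115.9 | -10 114.5 | -4 112.0 | 2 109.7 | 8 14.7 | 14 12.3 | 20 10.0 | 26 11.8 | 32 8.7 | 38 9.1 | 44 8.5 | 50 9.0 | 56 7.4 | 62 5.8 | 68 6.3 | 74 -43.1 | 80 -41.3 | 86 6.8 |
```

View pics/t20z.png

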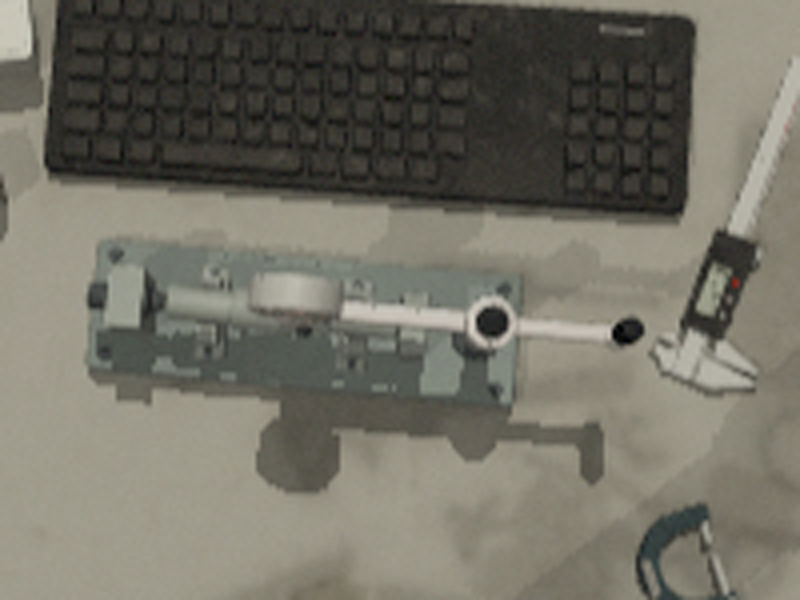

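View pics/s20z.png

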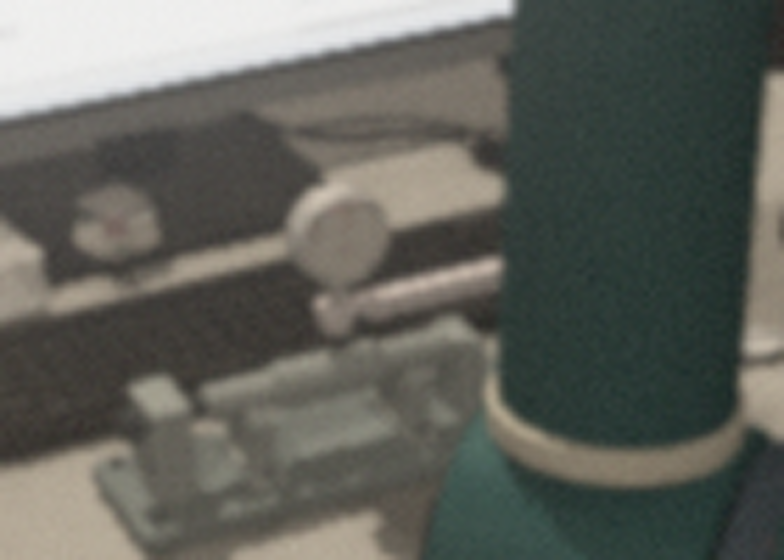

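View pics/t20.png

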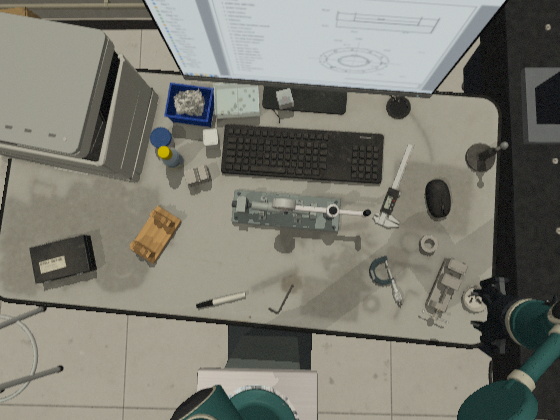

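```bash
python3 - <<'E'
from h import *
s=read_state();print(s['time'],s['joint_vel'],s['wrist_force']);print(finish_job())
E
```

```text
32.0833 [ 0.014  -0.0021 -0.0096 -0.0041  0.0034 -0.0017] [ 0.4385  0.1511 -0.7551]
the job is handed in; nothing more can be done
None
```

I finished the job and handed it in at 32 s. The shaft is in the nest, and the indicator arm is back on its stop over it.

**How it went:**
- I pinched the black knob and swung the arm about 1.57 rad aside.
- I took the shaft from the rest and tilted it 12° against the plunger, which pushed back with up to about 11 N.
- I levelled the shaft into both vees and let go; the spring slid it onto the end stop.
- I swung the arm back until it stopped hard, at about 16 N and with no further movement, then let go and backed off.

**Last checks:**
- **Shaft:** measured after I let go and before swinging back, it was level, within about 0.5 mm of the nest axis, and reached from the end stop to the pressed plunger. After the swing, the depth along it still matched.
- **Arm:** the bar lies along the nest axis to within about 0.3 mm, which puts it at angle 0. It started about 0.045 rad off that angle.
- **Bystanders:** the bottle, micrometer, vee block, ring gauge and caliper look unmoved in the last top picture. I judged this by eye and did not measure them.
- **Gripper:** it is clear of everything.

**Not measured:** I could not read the indicator's contact lift. In the picture the contact point sits on the shaft's thick middle part.

**Disagreement:** the vees held the shaft about 1 mm to +x and 0.8 mm higher than my computed nest point. That is within the stated 2 mm calibration.

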